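Stand the lamps in the warm-up stand

ROBOT

A 7-joint arm with a two-finger parallel gripper is mounted at the origin on a cart in front of the work surface, level with it; the furniture and walls round the work are solid. World frame = base frame: x ahead of the robot, y to its left, z up, the work surface at z = 0. Lengths are in m, angles in rad, forces in N, time in s.
With the tool pointing down it reaches from about 0.4 to 0.875 m from the base axis. Payload 19.3 kg.
Tool frame: the origin (TCP) lies on the front face of the gripper's body, between the roots of the fingers; the fingertips stand 73 mm ahead of it and the grasp point (between the pads) lies 54 mm ahead of it; z points along the fingers, y is the direction in which the jaws open and shut (so a half turn about z gives the same grasp; the last joint's range is limited). The gripper opens to 85 mm and grips with 20 to 120 N. Pads are 22 mm wide; open, the fingers measure 114 mm over their backs; the gripper's body (76 mm by 85 mm) begins 54 mm behind the grasp point. The pads swing forward as they close: fully open they stand 13 mm farther back than shut.
Start: joints at [1.272, 0.521, -0.036, 1.599, 0.021, 1.021, -0.113], TCP at [0.142, -0.609, 0.304] pointing down, gripper open.
Joint ranges: [-2.91, 2.91], [-0.3, 2.13], [-1.5, 1.42], [0.17, 2.43], [-1.26, 4.41], [0.16, 1.93], [-2.52, 2.52]. Speed limits (rad/s): [1.89, 1.89, 2.39, 2.39, 3.01, 3.01, 3.01].

INTERFACE

Orientations are given as [roll, pitch, yaw] about the fixed x, y, z axes, in that order (R = Rz(yaw) Ry(pitch) Rx(roll)).
In Python, from workcell import bot gives the robot as it stands.
- The arm moves only by the shell command python3 -m crank 'ROWS' [OPENING] [FORCE]. ROWS is a JSON object of lists of equal length, an entry for each row: "travel": the shift along the world's x, y, z in cm, a list of three; "rot": the turn, a rotation vector about the world's x, y, z in degrees, a list of three. A call has 1 to 8 rows; each row is the pose to reach, as a shift and turn from the pose commanded when the call began; what a row does not reach only later rows make up. A row lasts 1/10 s, in which the tool goes at most 50 mm and 8.59 degrees, less where a joint would pass 70% of its speed; a pose out of reach is approached as far as the arm can. A call with a gripper value outside its range is refused whole. OPENING is the opening, from -1 (shut) to 1 (fully open), so that 0 is half open, set as the call begins (- or left out, the last holds). The fingers move at their own pace and stop on an object; FORCE is the grip in N (left out, the last holds). Time passes only in rows, so rows that repeat a pose let the fingers close. It gives the time, the measured TCP pose, the force and the opening at its end, in the units of the state.
- bot.observe(): the state, without advancing time (a new reading comes with each control period).
- bot.grab_frame(name): name is "side" or "top"; returns the picture (400x640x3 uint8, red, green, blue); there is no depth.
- bot.camera_model(name): a dict with "fx", "fy", "cx", "cy" (pixels), "k1" (the pictures are not rectified: a ray, as slopes to the right and down, at radius r is drawn at 1 + k1 r^2 times it, then the intrinsics apply), "R" (3x3) and "t" (3): a world point X has camera coordinates R X + t. Camera axes: x right, y down, z forward; pixel columns grow to the right and rows downward; lengths in m; the calibration is good to about 2 mm. A picture is of the moment at which its call begins. camera_model takes no time and is no camera call.
- bot.job_done(): hands the job in, once; it reports no verdict.
Trained networks look in the newest picture that a camera, given by its name, has taken for a name from the list of things; names that differ only in an ending like _2 or _b are one class to them, and where a whole thing is asked for, a point or a joint stands for the part that bears it (a point fixed in the world has none). Each returns a list of dicts, best first, with "conf" (0 to 1); they miss things now and then, are a little off and sometimes report something else, mostly with a low value. They report only what shows in the picture. A call takes as long as a camera call. They do not tell look-alikes from the thing itself.
- bot.silhouettes(camera, thing): "pixels" (400x640 bool, what is visible of it) and "box" ([centre column, centre row, width, height] in pixels, round what is visible of it).
The state is a dict: "clock": time; "qpos": joint angles; "qd": joint speeds; "joint_efforts": joint torques, N m; "position": TCP position; "tool_rot": TCP orientation; "force": force on the tool from outside, world axes, zero at the start; "moment": the same for the moment, N m; "grip_width": finger opening in m.
Only numpy, scipy, OpenCV 4.12 (cv2) and the standard library are available. Lean on these libraries where they do the work, as an engineer would, in place of code of your own. Each camera call takes 0.05 s, during which the arm holds its last target.

TASK

Take every lamp out of the wooden tray and stand it in the warm-up stand, black base down, fully home and upright, one lamp to a bore, any bore; let each lamp down gently, it is glass. In the tray a lamp can only be gripped from above across its length, and that grip cannot bring it upright into a bore: lay it on the sloping wire rest, base against the two stops, and take it again by its glass end. When all lamps stand in the stand, and not before, swing the switch lever in front of it fully over; leave the beaker, the paper roll and the small screw-cap bottle alone.

Things in the scene. Friction and masses are not known exactly. Their poses are not given: they have to be found in the camera images.
- tray: Open wooden tray, fixed, 216 x 200 mm; origin on the worktop, 15 mm in +x from its centre. Three lanes along its y axis at x = -85, -15, +55 mm; in them lamps lie on cross bars 12 mm wide at y = +-45 mm, lamp axis 38 mm above the worktop, ridges between lanes 30 mm high, tray floor 6 mm. End boards 12 mm thick, 62 mm high at y = +-94 mm; sides open.
- lamp_a_center (a point): Hollow-cathode lamp, cylinder 37 mm thick, 151 mm long, 0.09 kg: black base at one end, glass at the other. Point: its middle, on its axis; +y to the base end. Flat face of the base (38 mm long) 64 mm along +y; pin spigot beyond it to 75.5 mm; glass ends 75.5 mm along -y. May be gripped anywhere, glass too. Starts lying level in a lane of the tray. May be absent.
- lamp_b_center (a point): Hollow-cathode lamp, cylinder 37 mm thick, 151 mm long, 0.09 kg: black base at one end, glass at the other. Point: its middle, on its axis; +y to the base end. Flat face of the base (38 mm long) 64 mm along +y; pin spigot beyond it to 75.5 mm; glass ends 75.5 mm along -y. May be gripped anywhere, glass too. Starts lying level in a lane of the tray. May be absent.
- lamp_c_center (a point): Hollow-cathode lamp, cylinder 37 mm thick, 151 mm long, 0.09 kg: black base at one end, glass at the other. Point: its middle, on its axis; +y to the base end. Flat face of the base (38 mm long) 64 mm along +y; pin spigot beyond it to 75.5 mm; glass ends 75.5 mm along -y. May be gripped anywhere, glass too. Starts lying level in a lane of the tray. May be absent.
- rest_seat (a point): On the sloping wire rest: the middle of a lamp seated on it (95 mm up). Axes as the rest: 45 degree slope that rises towards -y; x level, across it. A lamp lies along the slope, glass end up, base face on two stops 64 mm down the slope from here; the rods end 26 mm up the slope from here, so the glass end stands free.
- rest: The sloping wire rest itself: two parallel 8 mm rods, 22 mm apart (30 mm over both, less than a lamp, so fingers can straddle lamp and rods), on a steel foot plate 110 x 150 mm, 11 mm high. Loose, 1.5 kg: it can be shoved. Origin on the worktop under the foot plate, straight below rest_seat.
- stand: Warm-up stand, fixed, 175 x 175 mm; origin under its centre. Lower plate (top at 14 mm, 25 mm holes that take the spigots), upper plate 10 mm thick (top at 99 mm) with four 45 mm bores at x, y = +-42.5 mm, corner posts to 103 mm. A lamp's base face stands on the lower plate; a lamp at home sticks out 54 mm. Switch lever on a block at x = -118 mm.
- seat_1 (a point): Point on the axis of bore 1 of the stand, 78 mm above the worktop: the middle of a lamp standing fully home there (64 mm above the lower plate). Axes as the stand.
- seat_2 (a point): Point on the axis of bore 2 of the stand, 78 mm above the worktop: the middle of a lamp standing fully home there (64 mm above the lower plate). Axes as the stand.
- seat_3 (a point): Point on the axis of bore 3 of the stand, 78 mm above the worktop: the middle of a lamp standing fully home there (64 mm above the lower plate). Axes as the stand.
- seat_4 (a point): Point on the axis of bore 4 of the stand, 78 mm above the worktop: the middle of a lamp standing fully home there (64 mm above the lower plate). Axes as the stand.
- switch (a joint): Switch lever: 0 = off, leaning to the stand's -y; 1.0 rad = fully on, leaning to the stand's +y. Stays where it is left; takes about 1 N at the tip.
- switch_tip (a point): Centre of the 26 mm ball at the end of the switch lever, an 80 mm long, 10 mm thick rod that swings in the stand's y-z plane about a pivot 22 mm above the worktop at the stand's x = -118 mm, y = 0. The block under it is 50 x 70 x 25 mm.
- beaker: Clear beaker, 53 mm wide, 68 mm high, upright; origin at the centre of its underside. Bystander.
- film_roll: White roll, 62 mm wide, 50 mm high, upright; origin at the centre of its underside. Bystander.
- standard_b: Small white screw-cap bottle, 37 mm wide, 88 mm high; origin at the centre of its underside. Bystander.
There are look-alikes about, which are no part of the job. What is shaped like the part that bears lamp_b_center but pink is not meant.

How it is judged:
On the way, in this order (a step that is already met when the one before it is completed fails the run):
1. every lamp stands fully home in a bore of the stand, base down ((distance between lamp_a_center and seat_1 below 0.009 m or distance between lamp_a_center and seat_2 below 0.009 m or distance between lamp_a_center and seat_3 below 0.009 m or distance between lamp_a_center and seat_4 below 0.009 m) and angle between each of lamp_a_center, lamp_b_center, lamp_c_center's own y axis and vertical above 3 rad and (distance between lamp_b_center and seat_1 below 0.009 m or distance between lamp_b_center and seat_2 below 0.009 m or distance between lamp_b_center and seat_3 below 0.009 m or distance between lamp_b_center and seat_4 below 0.009 m) and (distance between lamp_c_center and seat_1 below 0.009 m or distance between lamp_c_center and seat_2 below 0.009 m or distance between lamp_c_center and seat_3 below 0.009 m or distance between lamp_c_center and seat_4 below 0.009 m)), for 0.3 s.
2. the switch lever is swung fully over (value of joint switch above 0.88 rad), for 0.2 s.
At the end, for the whole second after the job is handed in: every lamp that was in the tray stands base down in a bore of the stand, its middle within 9 mm of the point where a lamp is fully home, within 8 degrees of upright and at rest; the switch lever is at 0.88 rad or more (all of step 1 and linear speed of each of lamp_a, lamp_b, lamp_c below 0.03 m/s and value of joint switch above 0.88 rad); the robot touches nothing.
It fails at once if a bystander is moved more than 3 cm (distance of any of beaker, film_roll, standard_b from where it was at the start of the episode above 0.03 m).
It fails at once if a lamp is dropped into the stand (moves faster than 0.6 m/s inside it, as after a fall of 2 cm) ((horizontal distance between lamp_a_center and stand below 0.09 m and height (world z) of lamp_a_center below 0.15 m and linear speed of lamp_a above 0.6 m/s) or (horizontal distance between lamp_b_center and stand below 0.09 m and height (world z) of lamp_b_center below 0.15 m and linear speed of lamp_b above 0.6 m/s) or (horizontal distance between lamp_c_center and stand below 0.09 m and height (world z) of lamp_c_center below 0.15 m and linear speed of lamp_c above 0.6 m/s)).
Of lamp_a, lamp_b, lamp_c only 2 to 3 are there at a start; the rules pass over those that are not, and their reading is None.
At some moment in a run one of rest may be knocked a few centimetres aside while the robot is not near it.
It also fails if it takes over 210 s, if anything falls off the work surface, if the arm or the gripper's body presses on something with over 40 N, if the wrist force passes 120 N, or if a joint passes its speed limit or range.

## Working session

There is one attempt and no reset: what is moved stays moved. The work goes in short steps, Python scripts to look and compute and a shell command to move; the robot and the scene stay as the last step left them, time stands still between calls to the robot, and variables do not carry over. Pictures are saved under pics/ and viewed, and the job is handed in when it is done.

```bash
ls; mkdir -p pics
python3 - <<'E'
from workcell import bot
import cv2
print(bot.observe())
for n in("side","top"):
    f=bot.grab_frame(n); cv2.imwrite(f"pics/{n}0.png",f[:,:,::-1]); print(bot.camera_model(n))
E
```

```text
pics
{'clock': 0.0, 'qpos': array([ 1.27178242,  0.52202029, -0.03633221,  1.60003592,  0.02120925,
        1.02111558, -0.11282941]), 'qd': array([ 0.0008372 , -0.00070917,  0.00222571, -0.00052495,  0.0016095 ,
       -0.00030108, -0.00015764]), 'joint_efforts': array([-3.71214082e-05, -9.27113700e+01,  1.98014170e+00, -3.69924688e+01,
        1.79241219e-02,  8.34307313e-03, -2.17014025e-05]), 'position': array([ 0.14167012, -0.60844953,  0.30331173]), 'tool_rot': array([-3.14040245e+00,  9.25137179e-05,  2.28784099e-01]), 'force': array([ 0.4018028 , -0.26274217,  0.22997027]), 'moment': array([-0.00526843, -0.00060088,  0.08313756]), 'grip_width': 0.08541607457054788}
{'fx': 396.13424028383025, 'fy': 396.13424028383025, 'cx': 325.79458766330356, 'cy': 195.6651205120946, 'k1': -0.05564652213651591, 'R': array([[-0.87989036, -0.47497412,  0.01387585],
       [-0.31038048,  0.55237888, -0.77365466],
       [ 0.35980122, -0.68503807, -0.63345555]]), 't': array([0.46965317, 0.29120897, 1.18349431])}
{'fx': 388.8652434360043, 'fy': 388.8652434360043, 'cx': 322.91483863247265, 'cy': 202.16190904623414, 'k1': -0.049050511604452986, 'R': array([[-0.02963751, -0.99953523,  0.0071379 ],
       [-0.99594224,  0.02892239, -0.08522054],
       [ 0.08497449, -0.00963466, -0.99633654]]), 't': array([-0.0808725 ,  0.56379908,  1.3533437 ])}
```

View pics/side0.png

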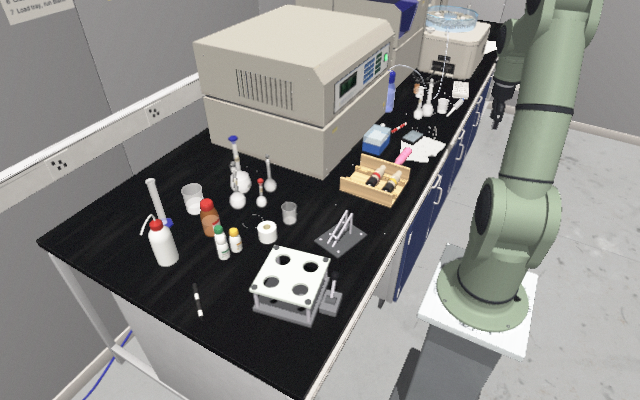

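View pics/top0.png

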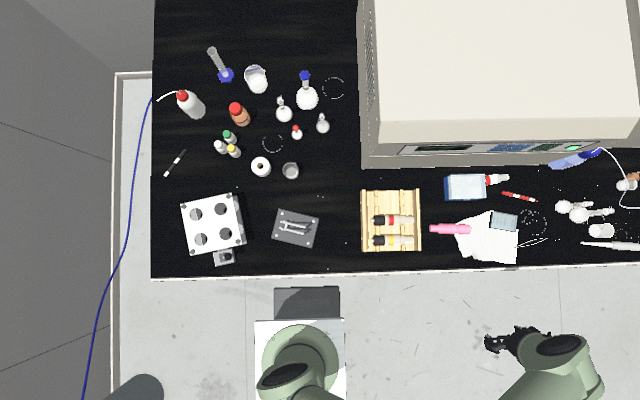

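```bash
cat > h.py <<'E'
import numpy as np, cv2
from workcell import bot
from scipy.spatial.transform import Rotation as Ro
CM={n:bot.camera_model(n) for n in("side","top")}
def proj(n,X):
    c=CM[n]; X=np.atleast_2d(X); p=X@np.array(c["R"]).T+c["t"]
    s=p[:,:2]/p[:,2:]; r2=(s**2).sum(1,keepdims=True); s=s*(1+c["k1"]*r2)
    return s*[c["fx"],c["fy"]]+[c["cx"],c["cy"]]
def ray(n,uv):
    c=CM[n]; d=(np.array(uv,float)-[c["cx"],c["cy"]])/[c["fx"],c["fy"]]; s=d.copy()
    for _ in range(20): s=d/(1+c["k1"]*(s@s))
    R=np.array(c["R"]); v=R.T@np.r_[s,1]; o=-R.T@np.array(c["t"]); return o,v/np.linalg.norm(v)
def atz(n,uv,z):
    o,v=ray(n,uv); return o+v*(z-o[2])/v[2]
def tri(uvs,uvt):
    A=np.zeros((3,3));b=np.zeros(3)
    for n,u in(("side",uvs),("top",uvt)):
        o,v=ray(n,u);P=np.eye(3)-np.outer(v,v);A+=P;b+=P@o
    return np.linalg.solve(A,b)
def crop(n,box,k,name,f=None):
    f=bot.grab_frame(n) if f is None else f
    x0,x1,y0,y1=box; cv2.imwrite(f"pics/{name}.png",cv2.resize(f[y0:y1,x0:x1,::-1],None,fx=k,fy=k,interpolation=cv2.INTER_CUBIC))
E
python3 - <<'E'
from h import *
T=bot.grab_frame("top");S=bot.grab_frame("side")
crop("top",(350,480,180,260),6,"t_tray",T);crop("side",(330,430,140,215),7,"s_tray",S)
crop("top",(165,325,180,270),5,"t_rs",T);crop("side",(240,400,195,335),5,"s_rs",S)
for th in("lamp_a_center","rest","stand","tray","switch_tip","beaker","film_roll","standard_b"):
  for n in("side","top"):
    for d in bot.silhouettes(n,th): print(th,n,round(d["conf"],2),np.round(d["box"],1),d["pixels"].sum())
E
```

```text
lamp_a_center side 0.76 [392.2 180.1  17.   21.1] 213
lamp_a_center side 0.51 [294.5 286.6  84.2  82.2] 4804
lamp_a_center top 0.8 [393.4 241.1  41.7   8.5] 424
rest side 0.89 [340.5 233.9  49.7  46.5] 1148
rest top 0.71 [295.1 228.1  50.9  38.4] 1278
stand side 0.81 [295.6 287.1  88.7  80. ] 4878
stand side 0.18 [374.5 181.2  62.7  52.7] 1774
stand top 0.91 [212.9 227.6  65.2  71.1] 3418
tray side 0.7 [293.4 286.7  92.8  80.6] 5020
tray side 0.63 [373.5 180.2  70.3  52.4] 1911
tray top 0.81 [391.2 220.   57.9  62. ] 2701
beaker side 0.62 [286.2 213.7  14.6  22.2] 291
beaker top 0.77 [288.5 172.2  16.6  18.1] 225
film_roll side 0.67 [269.5 232.8  19.7  23.6] 382
film_roll top 0.49 [261.1 166.2  22.7  21.3] 267
standard_b side 0.78 [235.9 239.1  11.2  26.5] 224
```

View pics/t_tray.png

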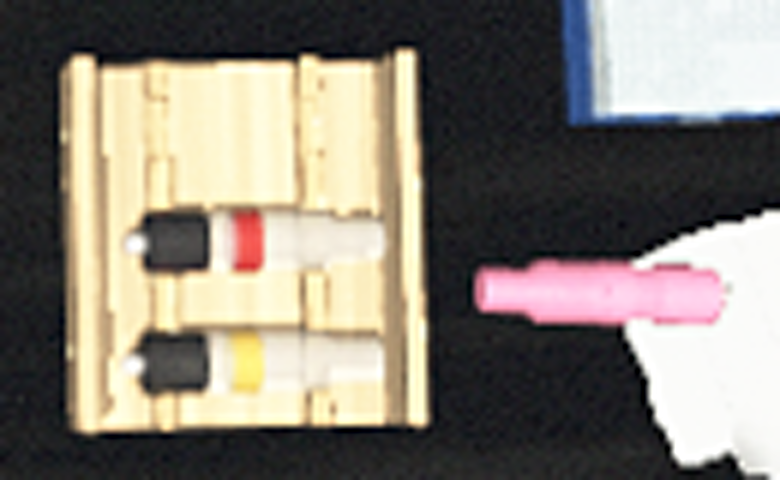

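View pics/s_tray.png

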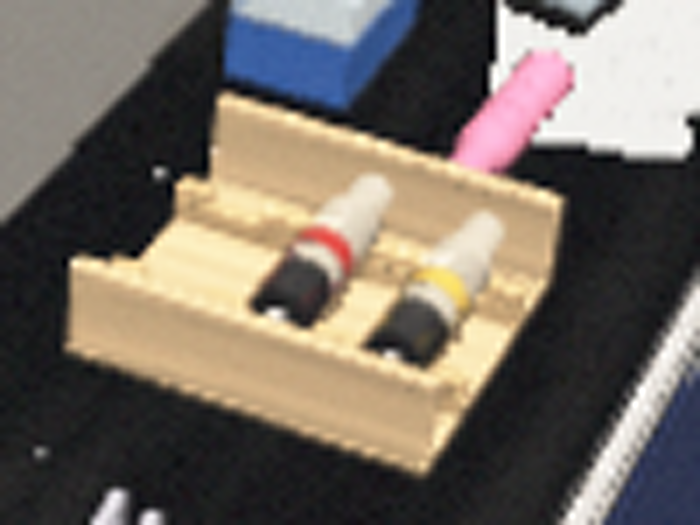

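View pics/t_rs.png

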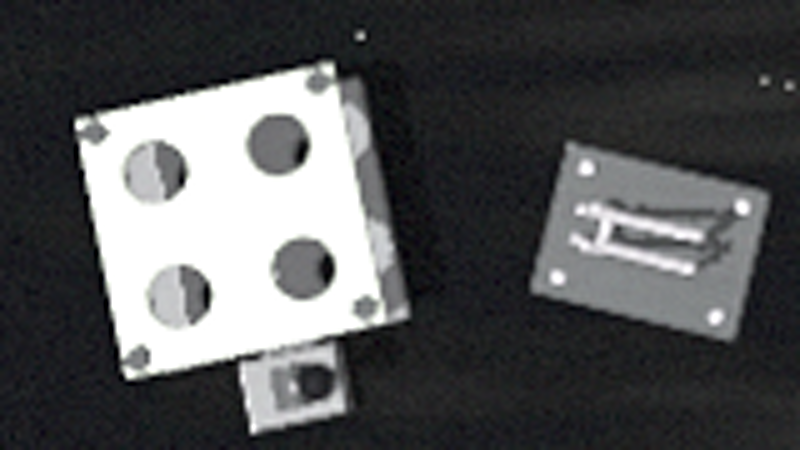

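View pics/s_rs.png

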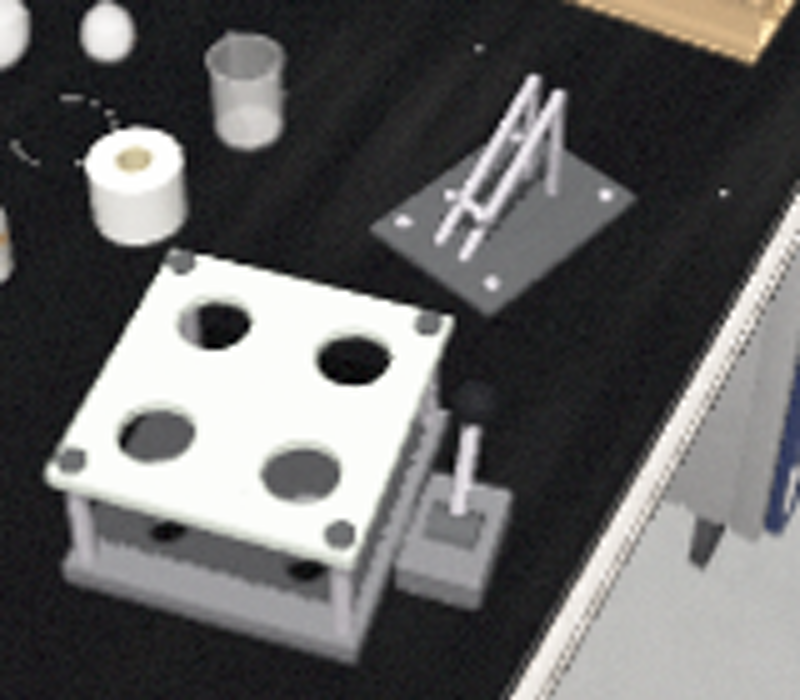

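Run:
```python
from h import *
t=lambda x,y:(x/5+165-.4,y/5+180-.4); s=lambda x,y:(x/5+240-.4,y/5+195-.4)
print("rest plate corners top@11mm");P=[atz("top",t(*p),.011) for p in((570,142),(770,190),(735,340),(530,293))]
Q=[atz("side",s(*p),.011) for p in((490,75+50),(637,195),(490,315),(372,228))]
for p in P+Q:print(np.round(p,4))
print("c",np.mean(P,0)); 
print("rodtops",tri(s(535,77),t(707,236)),tri(s(562,95),t(692,268)))
print("bores top"); B=[atz("top",t(*p),.099) for p in((156,172),(279,144),(180,296),(304,268))]
# side: nearest corner lower right(302,474)?
C=[atz("side",s(*p),.099) for p in((157,433),(214,324),(301,473),(353,360))]
for p,q in zip(B,C):print(np.round(p,4),np.round(q,4))
for p,q in zip(((156,172),(279,144),(180,296),(304,268)),((157,433),(214,324),(301,473),(353,360))):print(tri(s(*q),t(*p)))
print("tip",tri(s(473,402),t(317,381)))
# lamps: band centres
t=lambda x,y:(x/6+350-.4,y/6+180-.4); s=lambda x,y:(x/7+330-.4,y/7+140-.4)
for nm,a,b in (("red spig",(278,314),(133,243)),("red band",(327,251),(248,240)),("red glass",(375,182),(380,240)),("yel spig",(393,356),(133,363)),("yel band",(442,289),(247,361)),("yel glass",(487,220),(380,361)),):
  print(nm,tri(s(*a),t(*b)),atz("top",t(*b),.038))
for c in((75,55),(415,50),(428,428),(78,432)):print("traycorner",atz("top",t(*c),.062))
```

```text
rest plate corners top@11mm
[0.546  0.0614 0.011 ]
[ 0.5076 -0.0805  0.011 ]
[ 0.402  -0.0526  0.011 ]
[0.4394 0.092  0.011 ]
[ 0.5212 -0.0648  0.011 ]
[ 0.4011 -0.0511  0.011 ]
[0.4396 0.0951 0.011 ]
[0.5441 0.0645 0.011 ]
c [0.47371333 0.00504888 0.011     ]
rodtops [ 0.475305   -0.03733699  0.09719609] [ 0.45270904 -0.02749797  0.0989625 ]
bores top
[0.5274 0.3304 0.099 ] [0.5268 0.3323 0.099 ]
[0.5438 0.2473 0.099 ] [0.5429 0.2506 0.099 ]
[0.4441 0.3146 0.099 ] [0.4438 0.3169 0.099 ]
[0.4605 0.2313 0.099 ] [0.459  0.2348 0.099 ]
[0.52762952 0.33105802 0.09712171]
[0.54428222 0.24825228 0.0958843 ]
[0.44442722 0.3154011  0.09678673]
[0.46054455 0.23217583 0.09544042]
tip [0.38603153 0.22490887 0.09435563]
red spig [ 0.49048701 -0.26579996  0.04538859] [ 0.49207077 -0.26629412  0.038     ]
red band [ 0.4899364  -0.33295838  0.04520462] [ 0.49179819 -0.33368469  0.038     ]
red glass [ 0.48947141 -0.40916812  0.04612054] [ 0.4894515  -0.41123132  0.038     ]
yel spig [ 0.421545   -0.26297767  0.04490662] [ 0.42239853 -0.26354224  0.038     ]
yel band [ 0.41987442 -0.32903725  0.04706609] [ 0.42148474 -0.33004898  0.038     ]
yel glass [ 0.41934588 -0.40591337  0.04590148] [ 0.41902087 -0.40786054  0.038     ]
traycorner [ 0.60053844 -0.23393096  0.062     ]
traycorner [ 0.59788891 -0.43127865  0.062     ]
traycorner [ 0.38046555 -0.42796739  0.062     ]
traycorner [ 0.3846393  -0.22748151  0.062     ]
```

Two lamps are in the tray: red band at top (393,220) and yellow band at (393,240), both base toward image left (+y). The pink one at top (450,229) lies outside the tray and is the look-alike. The enlarged crop confirms this. I take the red one first.

```bash
python3 -m crank '{"travel":[[1,1,0],[5,4,0],[10,8,-1],[15,12,-1],[19,15,-1],[23,18,-2],[27,21,-2],[30,23.5,-3]],"rot":[[0,0,3],[0,0,11],[0,0,19],[0,0,27],[0,0,35],[0,0,43],[0,0,51],[0,0,58]]}' 0.41 40
cat >> h.py <<'E'
def Rrpy(r): return Ro.from_euler("xyz",r)
def goto(g,R,back=.054):
    """grasp point g, tool rotation R (scipy) -> needed cm shift and rotvec deg"""
    o=bot.observe(); t=np.array(g)-R.apply([0,0,back]); R0=Rrpy(o["tool_rot"])
    print("travel cm",np.round((t-o["position"])*100,2),"rot",np.round((R*R0.inv()).as_rotvec(degrees=True),2),"| pos",np.round(o["position"],4),"q",np.round(o["qpos"],2),"F",np.round(o["force"],1),"w",round(o["grip_width"],4),"t",round(o["clock"],2))
def down(yaw): return Ro.from_euler("z",yaw,degrees=True)*Ro.from_euler("x",180,degrees=True)
E
python3 - <<'E'
from h import *
goto([.4905,-.338,.19],down(89))
E
```

```text
clock: 1.8
position: [0.4289, -0.3834, 0.2777]
tool_rot: [3.14, 0.0, 1.249]
force: [-0.5, -1.0, -0.4]
grip_width: 0.0603
travel cm [ 6.16  4.54 -3.37] rot [ 0.04  0.08 17.42] | pos [ 0.4289 -0.3834  0.2777] q [ 0.88  0.49 -0.35  1.75  0.2   0.94  0.13] F [-0.5 -1.  -0.4] w 0.0603 t 1.8
```

```bash
python3 -m crank '{"travel":[[2,1.5,-1],[4,3,-2],[6,4.5,-3],[6.1,4.5,-3.3],[6.1,4.5,-3.3]],"rot":[[0,0,6],[0,0,12],[0,0,17.5],[0,0,17.5],[0,0,17.5]]}'
python3 - <<'E'
from h import *
goto([.4905,-.338,.038],down(89))
T=bot.grab_frame("top");S=bot.grab_frame("side")
crop("top",(340,440,170,260),7,"t1",T);crop("side",(330,450,90,215),6,"s1",S)
E
```

```text
clock: 2.3
position: [0.4881, -0.3395, 0.2436]
tool_rot: [-3.141, -0.001, 1.548]
force: [-0.6, -0.3, 0.0]
grip_width: 0.0604
travel cm [  0.24   0.15 -15.16] rot [-0.04 -0.04  0.29] | pos [ 0.4881 -0.3395  0.2436] q [ 0.79  0.57 -0.41  1.72  0.28  0.91  0.25] F [-0.6 -0.3  0. ] w 0.0604 t 2.3
```

View pics/t1.png

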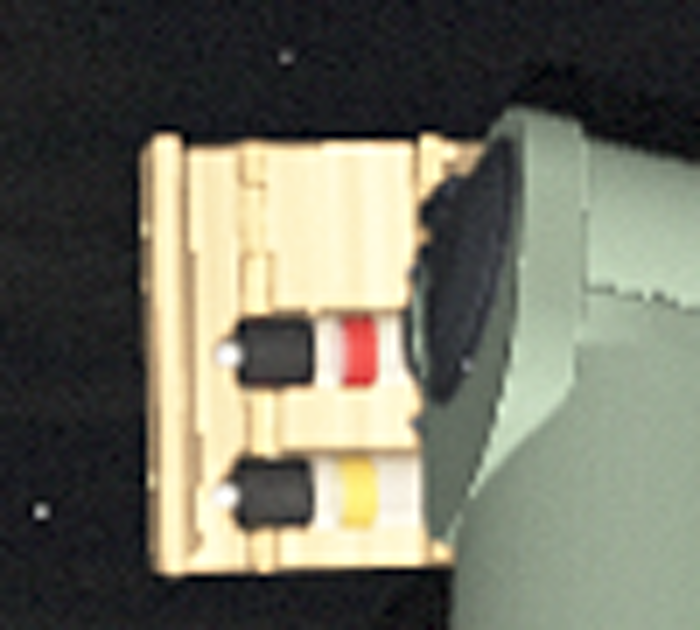

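View pics/s1.png

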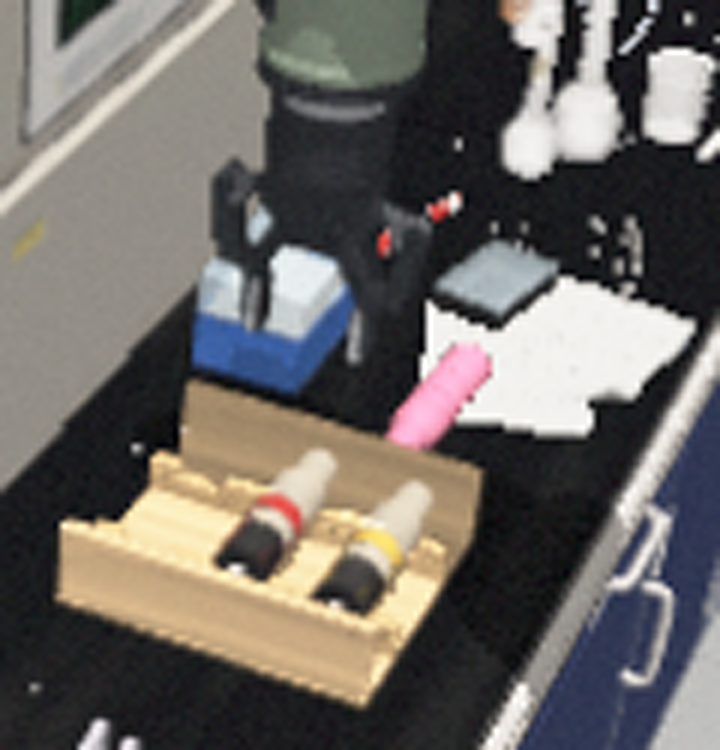

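Side view: the fingers hang over the red lamp, well spread to both sides (about (370,145) and (390,148)). I go down.

```bash
python3 -m crank '{"travel":[[0.2,0.15,-2],[0.2,0.15,-5],[0.2,0.15,-8],[0.2,0.15,-10],[0.2,0.15,-12],[0.2,0.15,-13.5],[0.2,0.15,-14.6],[0.2,0.15,-15.1]],"rot":[[0,0,0.3],[0,0,0.3],[0,0,0.3],[0,0,0.3],[0,0,0.3],[0,0,0.3],[0,0,0.3],[0,0,0.3]]}'
python3 -m crank '{"travel":[[0,0,0],[0,0,0],[0,0,0],[0,0,0],[0,0,0],[0,0,0]],"rot":[[0,0,0],[0,0,0],[0,0,0],[0,0,0],[0,0,0],[0,0,0]]}' -1 40
python3 - <<'E'
from h import *
goto([.4905,-.338,.038],down(89))
E
```

```text
clock: 3.2
position: [0.4897, -0.3392, 0.0925]
tool_rot: [-3.141, -0.0, 1.551]
force: [-0.9, 0.1, -0.4]
grip_width: 0.0604
clock: 3.8
position: [0.4903, -0.3392, 0.0937]
tool_rot: [3.141, 0.001, 1.552]
force: [-0.8, 0.6, 7.1]
grip_width: 0.0344
travel cm [ 0.02  0.12 -0.17] rot [0.04 0.05 0.1 ] | pos [ 0.4903 -0.3392  0.0937] q [ 0.73  0.78 -0.33  1.8   0.39  0.63  0.15] F [-0.8  0.6  7.1] w 0.0344 t 3.8
```

```bash
python3 -m crank '{"travel":[[0,0,0.5],[0,0,2],[0,0,5],[0,0,9],[0,0,13],[0,0,16],[0,0,18],[0,0,18]],"rot":[[0,0,0],[0,0,0],[0,0,0],[0,0,0],[0,0,0],[0,0,0],[0,0,0],[0,0,0]]}'
python3 - <<'E'
from h import *
goto([.4905,-.338,.038],down(89))
T=bot.grab_frame("top");S=bot.grab_frame("side")
crop("top",(340,440,170,260),6,"t2",T);crop("side",(330,450,90,215),6,"s2",S)
E
```

```text
clock: 4.6
position: [0.4907, -0.3393, 0.277]
tool_rot: [3.138, 0.003, 1.552]
force: [0.2, 0.7, -0.9]
grip_width: 0.0343
travel cm [ -0.02   0.13 -18.5 ] rot [0.16 0.23 0.1 ] | pos [ 0.4907 -0.3393  0.277 ] q [ 0.8   0.53 -0.43  1.69  0.26  0.97  0.26] F [ 0.2  0.7 -0.9] w 0.0343 t 4.6
```

View pics/s2.png

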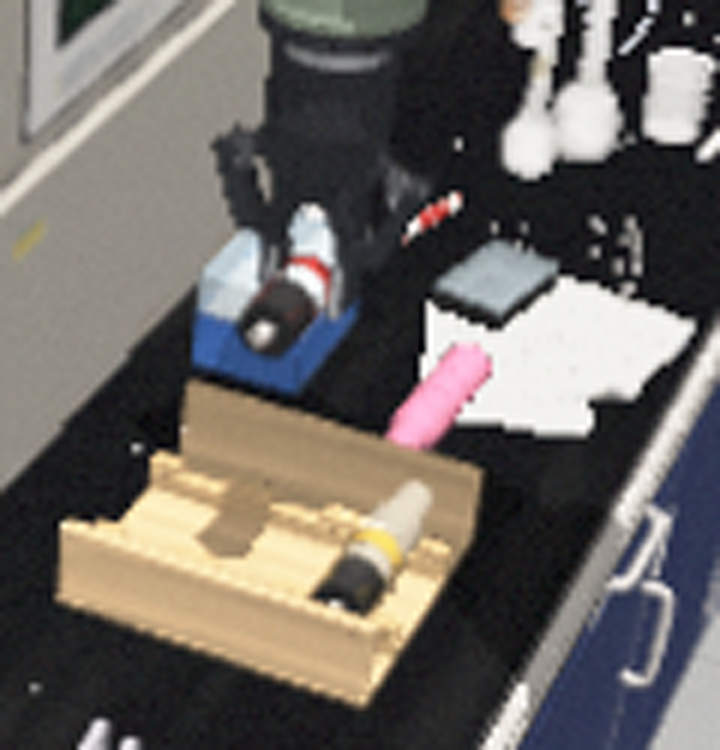

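View pics/t2.png

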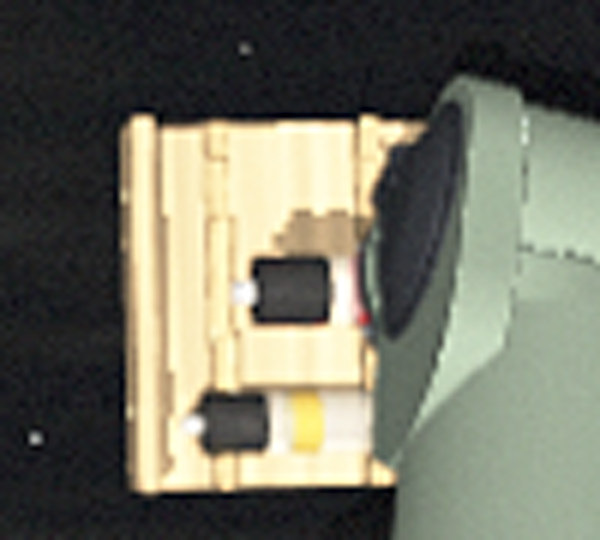

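Run:
```python
from h import *
sp=tri((263/6+329.6,333/6+89.6),(238/6+339.6,291/6+169.6)); print("spig tip",sp)
o=bot.observe();R=Rrpy(o["tool_rot"]);g=o["position"]+R.apply([0,0,.054]);print("grasp",g)
for dz in(-.01,-.005,0,.005):
  c=g+[0,.001,dz]; 
  for pit in(-10,0,10):
    d=np.array([.0,np.cos(np.radians(pit)),np.sin(np.radians(pit))])
    print(dz,pit,"spig",proj("side",c+d*.0755),"glass",proj("side",c-d*.0755))
# lower rods
t=lambda x,y:(x/5+165-.4,y/5+180-.4); s=lambda x,y:(x/5+240-.4,y/5+195-.4)
print(tri(s(440,240),t(588,210)),tri(s(467,257),t(574,241)))
```

```text
spig tip [ 0.48987116 -0.26499367  0.22224797]
grasp [ 0.48978147 -0.33897289  0.21967445]
-0.01 -10 spig [[372.35124522 151.38236541]] glass [[388.31446501 127.01685146]]
-0.01 0 spig [[372.5452508  148.42711451]] glass [[388.04247476 129.90687804]]
-0.01 10 spig [[372.99576184 145.1336038 ]] glass [[387.55518301 133.02690758]]
-0.005 -10 spig [[372.47310149 150.20181977]] glass [[388.4609142  125.85633063]]
-0.005 0 spig [[372.66819354 147.23262592]] glass [[388.18766166 128.75890681]]
-0.005 10 spig [[373.12021489 143.92566655]] glass [[387.69884716 131.89061242]]
0 -10 spig [[372.59544753 149.01611546]] glass [[388.60790206 124.69111331]]
0 0 spig [[372.79163228 146.03289398]] glass [[388.33338097 127.60630827]]
0 10 spig [[373.24517115 142.71240998]] glass [[387.84303725 130.74974951]]
0.005 -10 spig [[372.71828587 147.82522226]] glass [[388.75543105 123.52117451]]
0.005 0 spig [[372.91556957 144.82788787]] glass [[388.47963512 126.44905784]]
0.005 10 spig [[373.3706332 141.4938028]] glass [[387.9877557  129.60429459]]
[0.49840353 0.05021212 0.00938255] [0.47506308 0.05956625 0.01387947]
```

```bash
cat >> h.py <<'E'
def rest(o=(.4723,0.0),yaw=-15):
    Z=Ro.from_euler("z",yaw,degrees=True); u=Z.apply([0,-.70711,.70711]); n=Z.apply([0,.70711,.70711])
    seat=np.array([o[0],o[1],.095])
    P=Z*Ro.from_euler("x",-45,degrees=True)*down(90)   # place orientation
    A=Z*Ro.from_euler("x",45,degrees=True)*down(90)    # axial take
    return seat,u,n,P,A
E
python3 - <<'E'
from h import *
t=lambda x,y:(x/5+165-.4,y/5+180-.4); s=lambda x,y:(x/5+240-.4,y/5+195-.4)
seat,u,n,P,A=rest()
print("crossbar",tri(s(478,213),t(605,230)))
print("face bottom pred", seat-u*.064-n*.0185, "rodtop",seat+.026*u-.0196*n)
goto(seat+u*.0015+n*.08,P)
E
```

```text
crossbar [0.48090288 0.03552832 0.03103013]
face bottom pred [0.48062712 0.03107722 0.03666342] rodtop [ 0.46395458 -0.03114552  0.0995255 ]
travel cm [ 0.68 42.94 -8.29] rot [-44.63   6.34 -13.19] | pos [ 0.4898 -0.3389  0.2737] q [ 0.8   0.54 -0.43  1.7   0.26  0.97  0.26] F [-0.1  0.2 -1.7] w 0.0341 t 4.7
```

```bash
python3 -m crank '{"travel":[[0,1,1],[0,4,2],[0,9,3],[0,14,3],[0.2,19,3],[0.3,24,3],[0.5,29,3],[0.6,33,3]],"rot":[[-2,0.3,-0.6],[-7,1,-2],[-13,2,-4],[-19,2.7,-5.6],[-25,3.5,-7.4],[-31,4.4,-9.2],[-37,5.3,-11],[-41,5.8,-12.1]]}'
python3 - <<'E'
from h import *
seat,u,n,P,A=rest()
goto(seat+u*.0015+n*.08,P)
E
```

```text
clock: 5.5
position: [0.4946, -0.0383, 0.3025]
tool_rot: [-3.134, 0.727, 1.333]
force: [1.6, -0.3, -0.5]
grip_width: 0.0341
travel cm [  0.19  12.88 -11.16] rot [-3.31  0.5  -1.06] | pos [ 0.4946 -0.0383  0.3025] q [-0.11  0.5  -0.31  1.85  0.7   1.4  -1.  ] F [ 1.6 -0.3 -0.5] w 0.0341 t 5.5
```

```bash
python3 -m crank '{"travel":[[0,3,0],[0,7,0],[0.1,11,-2],[0.2,12.9,-5],[0.2,12.9,-8],[0.2,12.9,-10],[0.2,12.9,-11.1],[0.2,12.9,-11.1]],"rot":[[-2,0.3,-0.6],[-3.3,0.5,-1],[-3.3,0.5,-1],[-3.3,0.5,-1],[-3.3,0.5,-1],[-3.3,0.5,-1],[-3.3,0.5,-1],[-3.3,0.5,-1]]}'
python3 - <<'E'
from h import *
seat,u,n,P,A=rest()
goto(seat+u*.0015+n*.002,P)
T=bot.grab_frame("top");S=bot.grab_frame("side")
crop("top",(230,350,180,270),6,"t3",T);crop("side",(270,390,160,270),6,"s3",S)
c=bot.observe()["position"]+P.apply([0,0,.054])
print(c,proj("side",[c-u*.0755,c+u*.0755]),proj("top",[c-u*.0755,c+u*.0755]))
E
```

```text
clock: 6.3
position: [0.4969, 0.0884, 0.1909]
tool_rot: [-3.138, 0.781, 1.313]
force: [0.8, -0.4, -0.1]
grip_width: 0.0345
travel cm [-1.46 -5.12 -5.52] rot [-0.3  -0.09 -0.04] | pos [0.4969 0.0884 0.1909] q [-0.32  0.75 -0.33  1.77  0.68  1.41 -1.28] F [ 0.8 -0.4 -0.1] w 0.0345 t 6.3
[0.4875233  0.05186035 0.15435412] [[319.61056597 232.58938822]
 [343.81004713 190.35710974]] [[263.38666433 219.82904278]
 [292.21662744 226.50522699]]
```

View pics/s3.png

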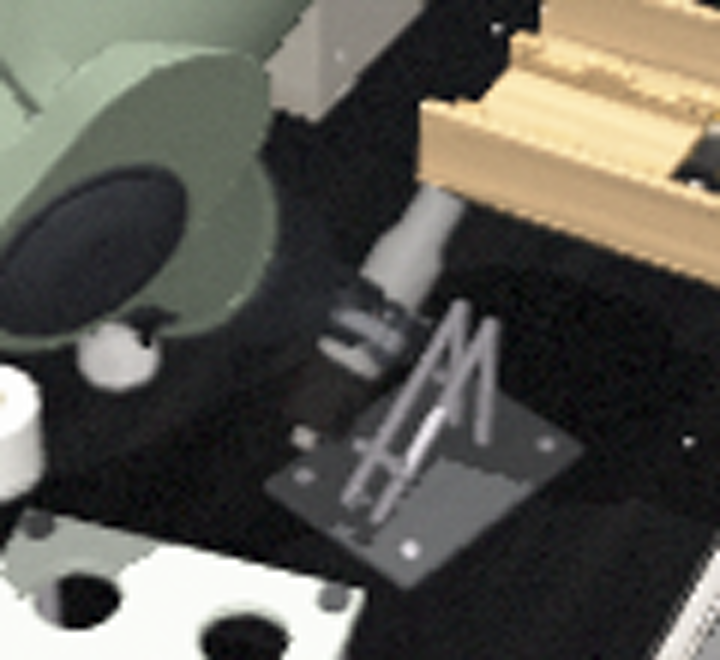

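View pics/t3.png

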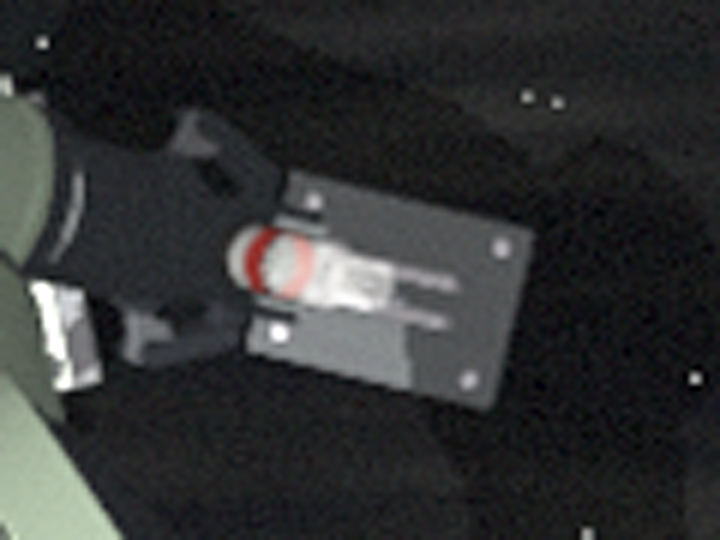

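```bash
python3 -m crank '{"travel":[[-0.2,-0.8,-0.9],[-0.5,-1.8,-1.9],[-0.8,-2.8,-3],[-1,-3.6,-3.9],[-1.2,-4.2,-4.5],[-1.3,-4.5,-4.9],[-1.3,-4.6,-5],[-1.3,-4.6,-5]],"rot":[[0,0,0],[0,0,0],[0,0,0],[0,0,0],[0,0,0],[0,0,0],[0,0,0],[0,0,0]]}'
python3 - <<'E'
from h import *
seat,u,n,P,A=rest()
goto(seat+u*.0015+n*.000,P)
T=bot.grab_frame("top");S=bot.grab_frame("side")
crop("top",(230,350,180,270),6,"t4",T);crop("side",(270,390,160,270),6,"s4",S)
E
```

```text
clock: 7.2
position: [0.4841, 0.0431, 0.1418]
tool_rot: [-3.139, 0.779, 1.312]
force: [-0.4, -1.9, -0.7]
grip_width: 0.0345
travel cm [-0.22 -0.73 -0.76] rot [-0.35  0.   -0.08] | pos [0.4841 0.0431 0.1418] q [-0.28  0.8  -0.3   1.86  0.75  1.29 -1.33] F [-0.4 -1.9 -0.7] w 0.0345 t 7.2
```

View pics/s4.png

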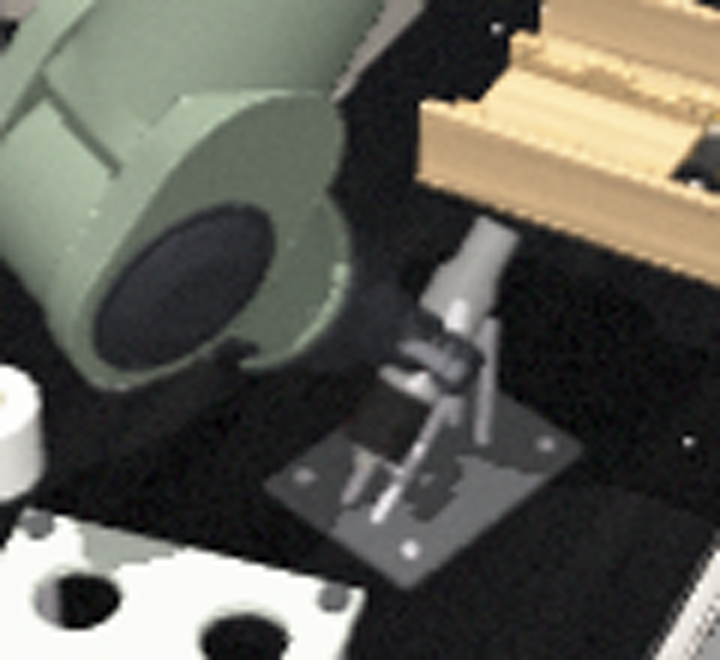

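View pics/t4.png

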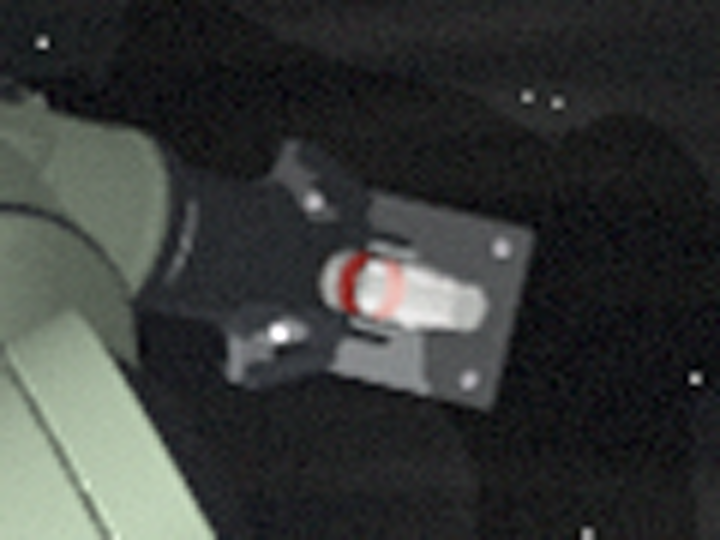

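Lamp is just above the rods and aligned with them (side ≈(340,220)). Going on in small steps with an eye on the force.

```bash
python3 -m crank '{"travel":[[-0.05,-0.2,-0.2],[-0.1,-0.4,-0.4],[-0.15,-0.5,-0.55],[-0.15,-0.55,-0.6],[-0.15,-0.55,-0.6]],"rot":[[0,0,0],[0,0,0],[0,0,0],[0,0,0],[0,0,0]]}'
python3 -m crank '{"travel":[[-0.02,-0.07,-0.07],[-0.03,-0.14,-0.14],[-0.05,-0.2,-0.2],[-0.05,-0.2,-0.2]],"rot":[[0,0,0],[0,0,0],[0,0,0],[0,0,0]]}'
python3 - <<'E'
from h import *
seat,u,n,P,A=rest()
goto(seat+u*.0015+n*.000,P)
E
```

```text
clock: 7.8
position: [0.483, 0.0376, 0.1366]
tool_rot: [-3.141, 0.78, 1.311]
force: [-0.4, 0.1, 14.0]
grip_width: 0.0339
clock: 8.2
position: [0.4829, 0.0373, 0.1363]
tool_rot: [3.14, 0.779, 1.31]
force: [-3.4, 19.9, 50.7]
grip_width: 0.0339
travel cm [-0.1  -0.14 -0.2 ] rot [-0.34  0.17 -0.15] | pos [0.4829 0.0373 0.1363] q [-0.27  0.8  -0.3   1.87  0.76  1.27 -1.34] F [-3.4 19.9 50.7] w 0.0339 t 8.2
```

```bash
python3 -m crank '{"travel":[[0.03,0.1,0.1],[0.05,0.2,0.2],[0.05,0.22,0.22]],"rot":[[0,0,0],[0,0,0],[0,0,0]]}'
python3 -m crank '{"travel":[[0,0,0],[0,0,0],[0,0,0],[0,0,0],[0,0,0],[0,0,0]],"rot":[[0,0,0],[0,0,0],[0,0,0],[0,0,0],[0,0,0],[0,0,0]]}' 0.1
python3 - <<'E'
from h import *
T=bot.grab_frame("top");S=bot.grab_frame("side")
crop("top",(230,350,180,270),6,"t5",T);crop("side",(270,390,160,270),6,"s5",S)
E
```

```text
clock: 8.5
position: [0.483, 0.0376, 0.1367]
tool_rot: [-3.141, 0.78, 1.311]
force: [1.6, -2.2, 9.8]
grip_width: 0.0341
clock: 9.1
position: [0.4826, 0.0378, 0.136]
tool_rot: [-3.14, 0.779, 1.312]
force: [-0.1, 0.3, 0.1]
grip_width: 0.047
```

View pics/s5.png

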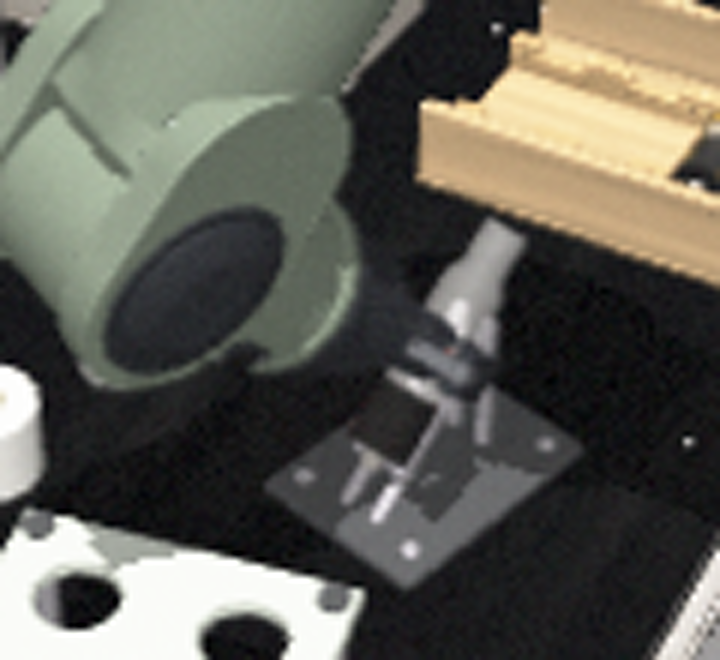

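View pics/t5.png

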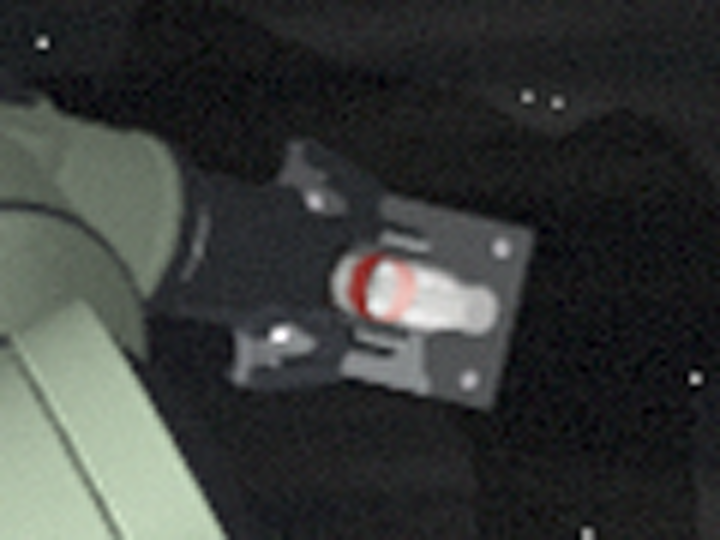

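```bash
python3 -m crank '{"travel":[[0,0,0],[0.1,0.3,0.35],[0.4,1.4,1.4],[0.7,2.7,2.8],[1.3,4.8,5],[1.8,6.8,7],[2.2,8.2,8.5],[2.4,9,11]],"rot":[[0,0,0],[0,0,0],[0,0,0],[0,0,0],[0,0,0],[0,0,0],[0,0,0],[0,0,0]]}' 0.3
python3 - <<'E'
from h import *
T=bot.grab_frame("top");S=bot.grab_frame("side")
crop("top",(230,350,180,270),6,"t6",T);crop("side",(270,390,160,270),6,"s6",S)
E
```

```text
clock: 10.0
position: [0.5065, 0.13, 0.2469]
tool_rot: [-3.138, 0.778, 1.315]
force: [-0.6, -1.0, 0.1]
grip_width: 0.0554
```

View pics/s6.png

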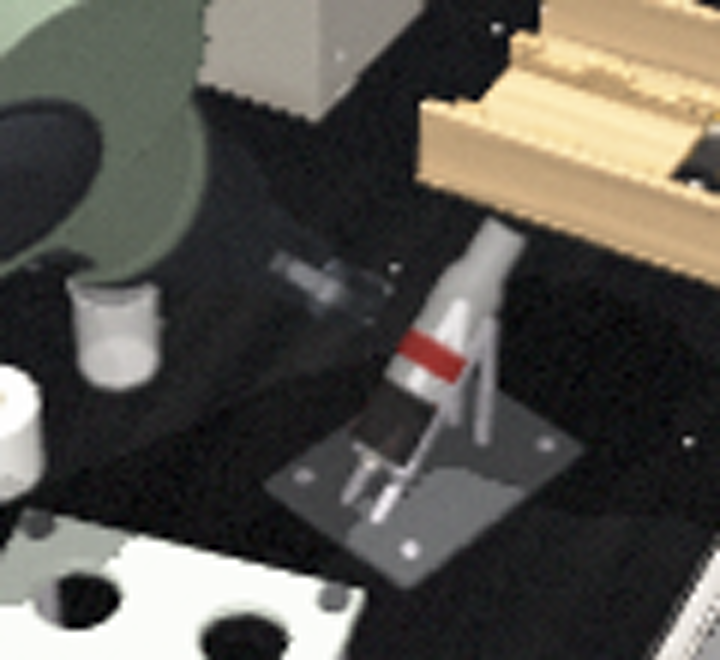

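View pics/t6.png

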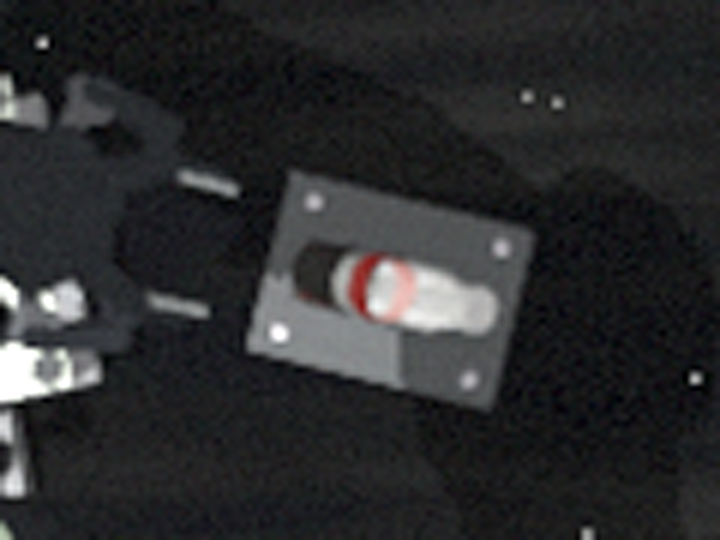

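Run:
```python
from h import *
seat,u,n,P,A=rest()
e=seat+u*.0755
print("pred end",e,(proj("side",e)-[269.6,159.6])*6,(proj("top",e)-[229.6,179.6])*6)
print("tri",tri((506/6+269.6,234/6+159.6),(480/6+229.6,309/6+179.6)))
b=seat-u*.064; print("pred base",(proj("side",b)-[269.6,159.6])*6,(proj("top",b)-[229.6,179.6])*6)
goto(seat+u*.13,A)
for d in bot.silhouettes("top","lamp_a_center"): print(d["conf"],d["box"])
```

```text
pred end [ 0.45848248 -0.05156769  0.14838681] [[508.11275823 226.74404879]] [[481.46841492 309.68153639]]
tri [ 0.45896572 -0.05065312  0.14372503]
pred base [[380.60691417 448.48452278]] [[319.60984164 271.9817283 ]]
travel cm [ -6.88 -25.6   -2.4 ] rot [ 8.643e+01 -2.296e+01 -8.000e-02] | pos [0.5074 0.1303 0.2491] q [-0.36  0.7  -0.35  1.67  0.63  1.54 -1.24] F [ 0.7 -0.2 -0.2] w 0.0556 t 10.1
0.94 [392.9, 241.9, 40.3, 9.1]
```

```bash
python3 -m crank '{"travel":[[0,0,3],[0,-1,6],[-1,-4,8],[-2,-8,9],[-3,-12,9],[-4,-16,9],[-5,-20,9],[-6,-23,8]],"rot":[[7,-2,0],[15,-4,0],[23,-6.1,0],[31,-8.2,0],[39,-10.4,0],[47,-12.5,0],[55,-14.6,0],[62,-16.5,0]]}'
python3 - <<'E'
from h import *
seat,u,n,P,A=rest()
goto(seat+u*.13,A)
E
```

```text
clock: 10.95
position: [0.4527, -0.0813, 0.33]
tool_rot: [-3.128, -0.191, 1.313]
force: [1.1, 0.2, 0.3]
grip_width: 0.0551
travel cm [ -1.41  -4.44 -10.49] rot [32.72 -9.42 -0.6 ] | pos [ 0.4527 -0.0813  0.33  ] q [ 0.57  0.27 -0.5   1.97 -0.08  0.92 -0.12] F [1.1 0.2 0.3] w 0.0551 t 10.95
```

```bash
python3 -m crank '{"travel":[[-1,-3,0],[-1.5,-6,0],[-2,-7,-1],[-2,-8,-3],[-2,-7,-5],[-1.5,-6,-8],[-1.4,-4.4,-10.5],[-1.4,-4.4,-10.5]],"rot":[[5,-1.5,0],[11,-3,0],[17,-5,0],[23,-6.5,-0.3],[29,-8.3,-0.5],[32.7,-9.4,-0.6],[32.7,-9.4,-0.6],[32.7,-9.4,-0.6]]}'
python3 - <<'E'
from h import *
seat,u,n,P,A=rest()
goto(seat+u*.13,A)
goto(seat+u*.05,A)
T=bot.grab_frame("top");S=bot.grab_frame("side")
crop("top",(230,350,180,270),6,"t7",T);crop("side",(270,390,120,270),5,"s7",S)
E
```

```text
clock: 11.75
position: [0.4377, -0.1222, 0.2219]
tool_rot: [-3.131, -0.785, 1.305]
force: [-0.4, -0.5, 0.7]
grip_width: 0.0549
travel cm [ 0.09 -0.34  0.32] rot [-0.07 -0.44 -0.22] | pos [ 0.4377 -0.1222  0.2219] q [ 0.99  0.63 -0.61  2.04 -0.59  0.83  0.64] F [-0.4 -0.5  0.7] w 0.0549 t 11.75
travel cm [ 1.55  5.12 -5.33] rot [-0.07 -0.44 -0.22] | pos [ 0.4377 -0.1222  0.2219] q [ 0.99  0.63 -0.61  2.04 -0.59  0.83  0.64] F [-0.4 -0.5  0.7] w 0.0549 t 11.75
```

View pics/s7.png

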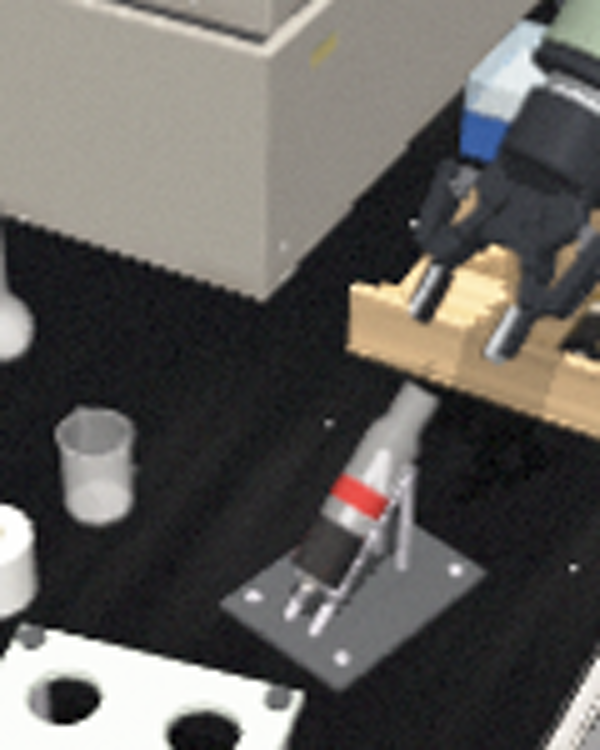

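View pics/t7.png

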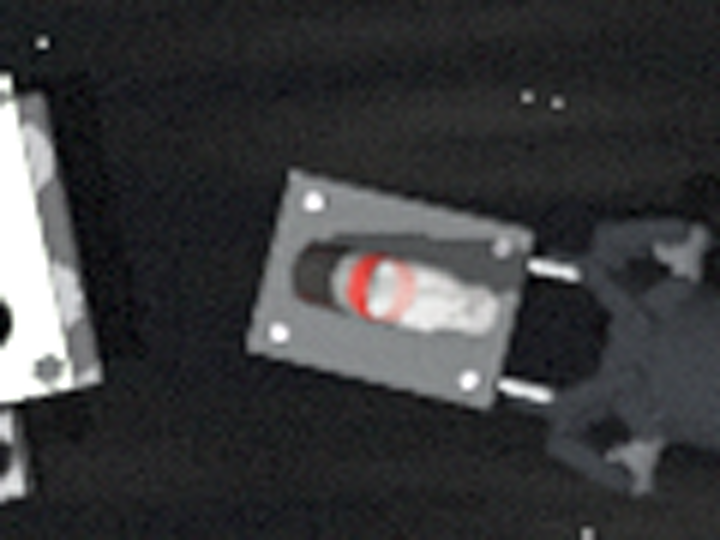

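Run:
```python
from h import *
seat,u,n,P,A=rest()
o=bot.observe();R=Rrpy(o["tool_rot"])
for a,b in(((418,317),(528,265)),((495,358),(498,386))):
    p=tri((a[0]/5+269.6,a[1]/5+119.6),(b[0]/6+229.6,b[1]/6+179.6)); print(R.inv().apply(p-o["position"]))
```

```text
[0.00932393 0.02695056 0.06842658]
[ 0.01122576 -0.03755103  0.06767205]
```

```bash
python3 -m crank '{"travel":[[0.2,0.2,-0.4],[0.5,1.1,-1.3],[0.7,2,-2.3],[1,3,-3.3],[1.2,4,-4.3],[1.4,4.7,-5],[1.6,5.4,-5.6],[1.6,5.4,-5.6]],"rot":[[0,-0.4,-0.2],[0,-0.4,-0.2],[0,-0.4,-0.2],[0,-0.4,-0.2],[0,-0.4,-0.2],[0,-0.4,-0.2],[0,-0.4,-0.2],[0,-0.4,-0.2]]}'
python3 - <<'E'
from h import *
seat,u,n,P,A=rest()
goto(seat+u*.046,A)
T=bot.grab_frame("top");S=bot.grab_frame("side")
crop("top",(230,350,180,270),6,"t8",T);crop("side",(270,390,120,270),5,"s8",S)
E
```

```text
clock: 12.65
position: [0.4551, -0.0694, 0.168]
tool_rot: [3.136, -0.783, 1.312]
force: [-0.4, -0.8, 0.1]
grip_width: 0.0559
travel cm [-0.11  0.11 -0.23] rot [0.16 0.18 0.02] | pos [ 0.4551 -0.0694  0.168 ] q [ 0.91  0.73 -0.66  2.1  -0.65  0.62  0.68] F [-0.4 -0.8  0.1] w 0.0559 t 12.65
```

View pics/s8.png

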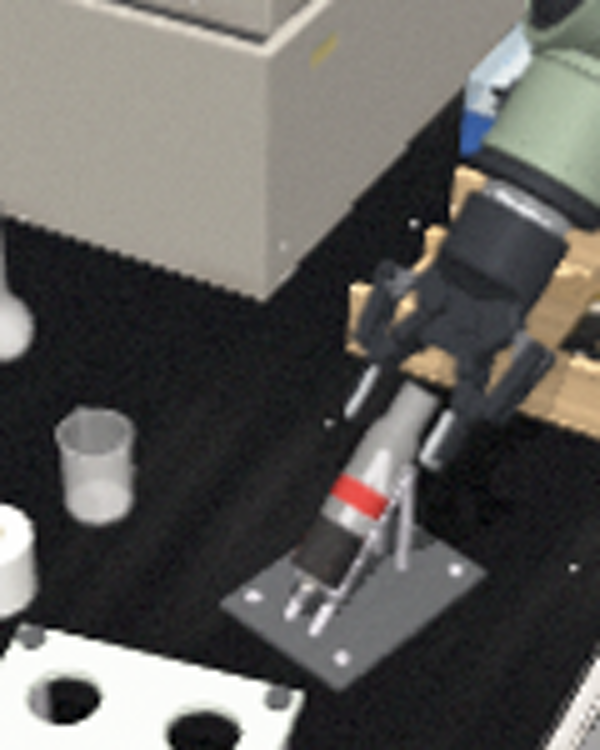

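View pics/t8.png

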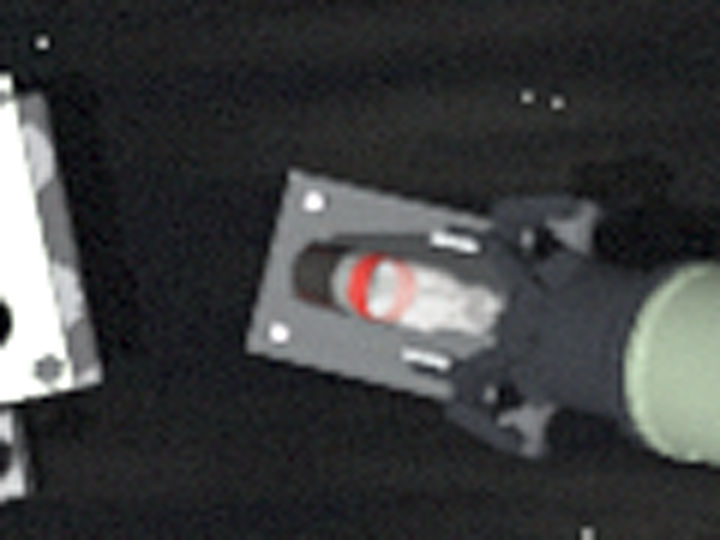

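```bash
python3 -m crank '{"travel":[[-0.1,0.1,-0.2],[-0.1,0.1,-0.2],[-0.1,0.1,-0.2]],"rot":[[0,0,0],[0,0,0],[0,0,0]]}'
python3 -m crank '{"travel":[[0,0,0],[0,0,0],[0,0,0],[0,0,0],[0,0,0],[0,0,0],[0,0,0]],"rot":[[0,0,0],[0,0,0],[0,0,0],[0,0,0],[0,0,0],[0,0,0],[0,0,0]]}' -1 60
python3 - <<'E'
from h import *
seat,u,n,P,A=rest()
goto(seat+u*.046,A)
T=bot.grab_frame("top");S=bot.grab_frame("side")
crop("top",(230,350,180,270),6,"t9",T);crop("side",(270,390,120,270),5,"s9",S)
E
```

```text
clock: 13.05
position: [0.4539, -0.0693, 0.1662]
tool_rot: [3.136, -0.783, 1.312]
force: [-0.2, -0.3, -0.2]
grip_width: 0.0556
clock: 13.75
position: [0.454, -0.0692, 0.1662]
tool_rot: [3.136, -0.783, 1.312]
force: [-1.3, -3.3, 5.3]
grip_width: 0.034
travel cm [-0.    0.09 -0.05] rot [0.19 0.19 0.08] | pos [ 0.454  -0.0692  0.1662] q [ 0.91  0.74 -0.66  2.1  -0.65  0.61  0.68] F [-1.3 -3.3  5.3] w 0.034 t 13.75
```

View pics/s9.png

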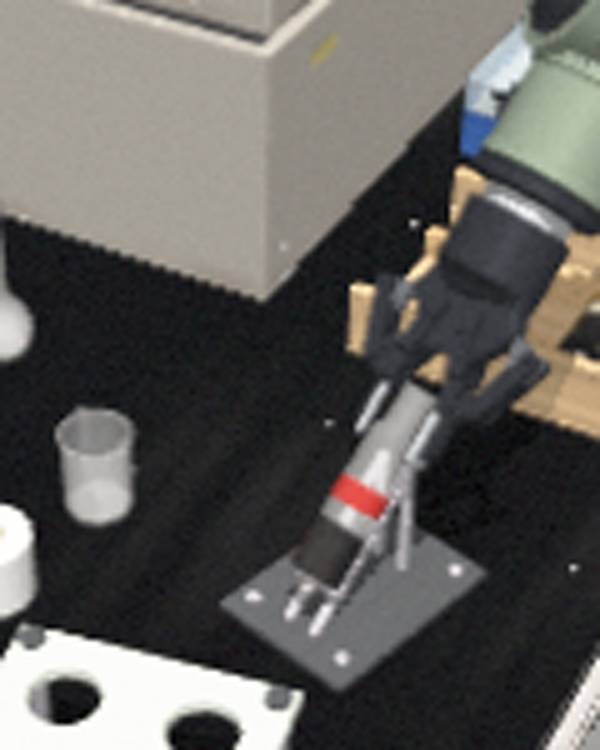

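```bash
python3 -m crank '{"travel":[[0,0,0.4],[0,0,1.2],[0,0,3],[0,0,6],[0,0,10],[0,0,13],[0,0,16],[0,0,17]],"rot":[[0,0,0],[0,0,0],[0,0,0],[0,0,0],[-2,0.5,0],[-6,1.6,0],[-12,3.2,0],[-17,4.5,0]]}'
python3 -m crank '{"travel":[[0,1,1],[0,3,2],[0,6,2],[0,9,2],[0,11,2],[0,12,2],[0,12,2]],"rot":[[-5,1.3,0],[-11,3,0],[-17,4.5,0],[-23,6.1,0],[-26.5,7.1,0],[-26.5,7.1,0],[-26.5,7.1,0]]}'
python3 - <<'E'
from h import *
goto([.544,.248,.30],down(75))
T=bot.grab_frame("top");S=bot.grab_frame("side")
cv2.imwrite("pics/t10.png",T[:,:,::-1]);cv2.imwrite("pics/s10.png",S[:,:,::-1])
crop("side",(250,390,100,280),4,"s10",S);crop("top",(180,350,160,270),4,"t10",T)
E
```

```text
clock: 14.65
position: [0.4543, -0.0689, 0.3396]
tool_rot: [3.131, -0.471, 1.313]
force: [0.4, 0.0, -1.3]
grip_width: 0.0343
clock: 15.35
position: [0.4536, 0.0522, 0.3563]
tool_rot: [3.138, 0.001, 1.314]
force: [-0.2, -0.7, -0.9]
grip_width: 0.034
travel cm [ 9.04 19.58 -0.23] rot [ 0.14  0.2  -0.28] | pos [0.4536 0.0522 0.3563] q [ 0.22  0.22 -0.54  1.94  0.14  1.01 -0.64] F [-0.2 -0.7 -0.9] w 0.034 t 15.35
```

View pics/s10.png

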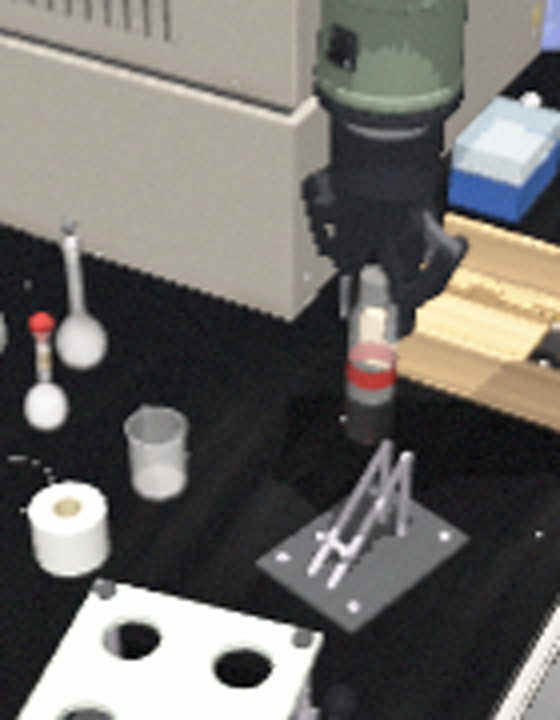

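View pics/t10.png

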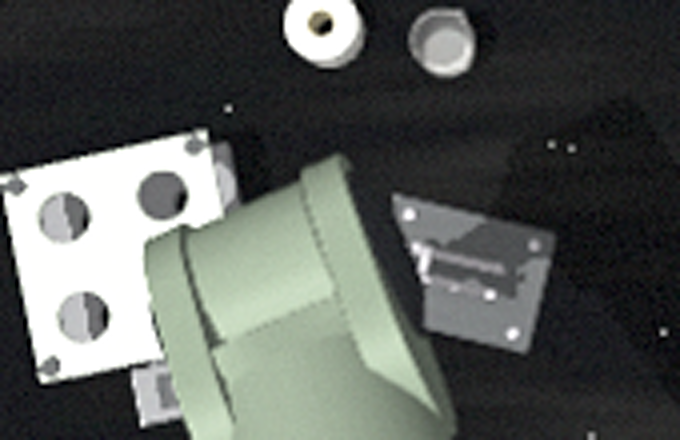

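```bash
python3 -m crank '{"travel":[[1,2,0],[3,6,0],[5,10.5,0],[7,15,0],[8.5,18.5,0],[9.0,19.6,0],[9.0,19.6,0],[9.0,19.6,0]],"rot":[[0,0,0],[0,0,0],[0,0,0],[0,0,0],[0,0,0],[0,0,0],[0,0,0],[0,0,0]]}'
python3 - <<'E'
from h import *
goto([.5437,.2485,.30],down(75))
T=bot.grab_frame("top");S=bot.grab_frame("side")
crop("side",(230,370,130,310),4,"s11",S)
o=bot.observe();R=Rrpy(o["tool_rot"]);g=o["position"]+R.apply([0,0,.054]);d=R.apply([0,0,1])
print("g",g,"d",d)
for k in(-.0755+.046,.046-.0,.046+.026,.046+.064,.046+.0755):print(k,(proj("side",g+d*k)-[229.6,129.6])*4)
print("bore",(proj("side",[.5437,.2485,.099])-[229.6,129.6])*4)
E
```

```text
clock: 16.25
position: [0.5442, 0.2448, 0.3558]
tool_rot: [3.138, 0.004, 1.309]
force: [-0.7, -0.6, -0.0]
grip_width: 0.0343
travel cm [-0.05  0.37 -0.18] rot [ 0.25  0.16 -0.02] | pos [0.5442 0.2448 0.3558] q [-0.14  0.47 -0.56  1.6   0.27  1.15 -1.02] F [-0.7 -0.6 -0. ] w 0.0343 t 16.25
g [0.54436319 0.244594   0.30221654] d [ 0.00356685 -0.00437799 -0.99998406]
-0.0295 [[193.70855645 265.56960944]]
0.046 [[200.79353522 353.19734525]]
0.072 [[203.09828874 381.528884  ]]
0.11 [[206.35070235 421.36650175]]
0.1215 [[207.30881918 433.07037669]]
bore [[211.77913719 516.9008672 ]]
```

View pics/s11.png

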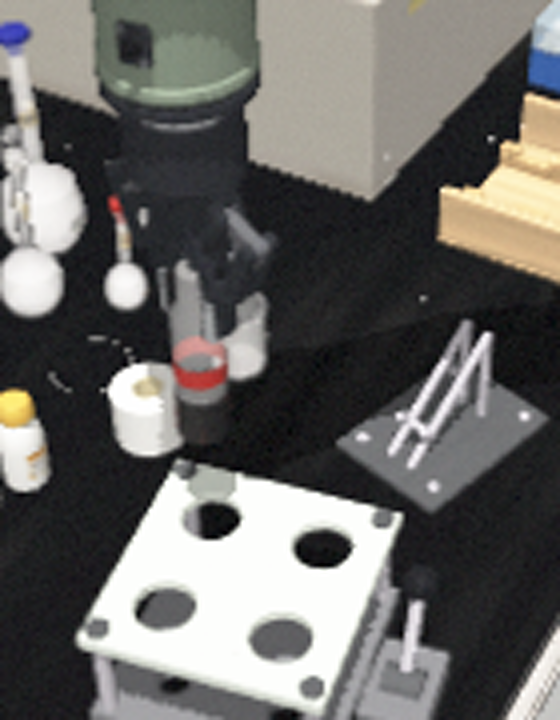

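```bash
python3 -m crank '{"travel":[[0,0.2,-1],[-0.05,0.4,-2.5],[-0.05,0.4,-4],[-0.05,0.4,-5.5],[-0.05,0.4,-6.6],[-0.05,0.4,-7.3],[-0.05,0.4,-7.5],[-0.05,0.4,-7.5]],"rot":[[0,0,0],[0.2,0.1,0],[0.2,0.1,0],[0.2,0.1,0],[0.2,0.1,0],[0.2,0.1,0],[0.2,0.1,0],[0.2,0.1,0]]}'
python3 - <<'E'
from h import *
goto([.5437,.2485,.124],down(75))
T=bot.grab_frame("top");S=bot.grab_frame("side")
crop("side",(250,350,180,310),6,"s12",S)
crop("top",(170,270,180,270),6,"t12",T)
o=bot.observe();R=Rrpy(o["tool_rot"]);g=o["position"]+R.apply([0,0,.054]);d=R.apply([0,0,1])
for k in(-.0755+.046,.046-.0,.046+.026,.046+.064,.046+.0755):print(k,(proj("side",g+d*k)-[249.6,179.6])*6)
print("bore",(proj("side",[.5437,.2485,.099])-[249.6,179.6])*6)
E
```

```text
clock: 17.15
position: [0.5435, 0.251, 0.2811]
tool_rot: [3.14, -0.0, 1.311]
force: [0.0, 0.1, -1.8]
grip_width: 0.0341
travel cm [  0.02  -0.25 -10.31] rot [ 0.01  0.1  -0.14] | pos [0.5435 0.251  0.2811] q [-0.16  0.55 -0.54  1.68  0.33  1.   -1.07] F [ 0.   0.1 -1.8] w 0.0341 t 17.15
-0.0295 [[174.28342275 238.01588496]]
0.046 [[184.16821663 358.57847141]]
0.072 [[187.3895875  397.64493664]]
0.11 [[191.94060049 452.65086241]]
0.1215 [[193.28242729 468.82763589]]
bore [[197.66870578 475.3513008 ]]
```

View pics/s12.png

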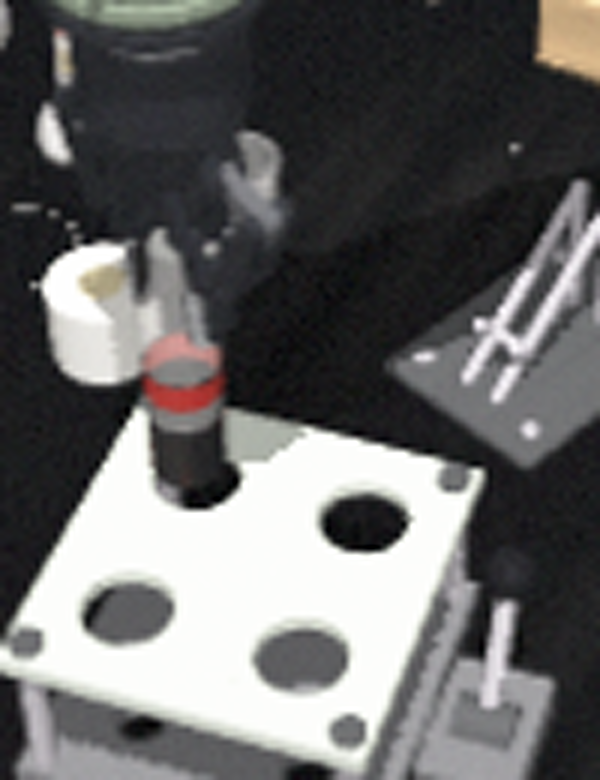

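View pics/t12.png

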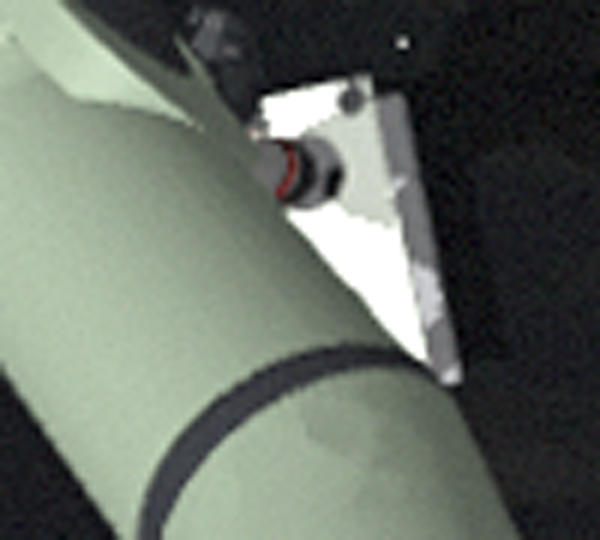

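Run:
```python
from h import *
def red(f):
    f=f.astype(int); m=(f[:,:,0]>110)&(f[:,:,0]-f[:,:,1]>60)&(f[:,:,0]-f[:,:,2]>60); return m
for nm,k,off in(("s10",4,(250,100)),("s11",4,(230,130)),("s12",6,(250,180))):
    f=cv2.imread(f"pics/{nm}.png")[:,:,::-1]; m=red(f)
    n,l,st,ce=cv2.connectedComponentsWithStats(m.astype(np.uint8)); i=1+np.argmax(st[1:,4]); print(nm,st[i],ce[i],ce[i]/k+off)
S=bot.grab_frame("side");m=red(S);n,l,st,ce=cv2.connectedComponentsWithStats(m.astype(np.uint8)); i=1+np.argmax(st[1:,4]);print("now",st[i],ce[i])
tests={"s10":([.4536,.0522,.3563],),"s11":([.5442,.2448,.3558],),"s12":([.5435,.251,.2811],)}
for a,(p,) in tests.items():
    for k in (.03,.04,.05,.06): print(a,k,proj("side",np.array(p)-[0,0,.054+k]))
```

```text
s10 [347 365  49  25 774] [370.64728682 378.24677003] [342.66182171 194.56169251]
s11 [174 365  52  25 848] [199.97051887 378.03773585] [279.99262972 224.50943396]
s12 [ 145  378   76   35 1647] [182.28658166 396.03460838] [280.38109694 246.00576806]
now [200 198  14  17 172] [206.31395349 205.40697674]
s10 0.03 [[343.02284681 184.73678828]]
s10 0.04 [[342.87985501 187.47380185]]
s10 0.05 [[342.7383424  190.18083024]]
s10 0.06 [[342.59828843 192.85832186]]
s11 0.03 [[279.46001071 213.65398043]]
s11 0.04 [[279.68960747 216.47239086]]
s11 0.05 [[279.91668169 219.25655706]]
s11 0.06 [[280.14127066 222.00705376]]
s12 0.03 [[280.08202822 235.3921823 ]]
s12 0.04 [[280.30071561 237.96976693]]
s12 0.05 [[280.5170561  240.51696956]]
s12 0.06 [[280.7310841  243.03428895]]
```

```bash
python3 -m crank '{"travel":[[-0.1,-0.25,0],[-0.1,-0.25,-0.5],[-0.1,-0.25,-1.5],[-0.1,-0.25,-2.5],[-0.1,-0.25,-3.5],[-0.1,-0.25,-4.2],[-0.1,-0.25,-4.5],[-0.1,-0.25,-4.5]],"rot":[[0,0,0],[0,0,0],[0,0,0],[0,0,0],[0,0,0],[0,0,0],[0,0,0],[0,0,0]]}'
python3 - <<'E'
from h import *
goto([.5437,.2485,.124],down(75))
S=bot.grab_frame("side")
crop("side",(250,350,180,310),6,"s13",S)
E
```

```text
clock: 18.1
position: [0.5423, 0.2485, 0.2356]
tool_rot: [3.141, 0.0, 1.312]
force: [-0.3, 0.6, -0.8]
grip_width: 0.0343
travel cm [ 0.14  0.   -5.76] rot [ 0.02  0.06 -0.15] | pos [0.5423 0.2485 0.2356] q [-0.17  0.6  -0.52  1.72  0.36  0.92 -1.1 ] F [-0.3  0.6 -0.8] w 0.0343 t 18.1
```

View pics/s13.png

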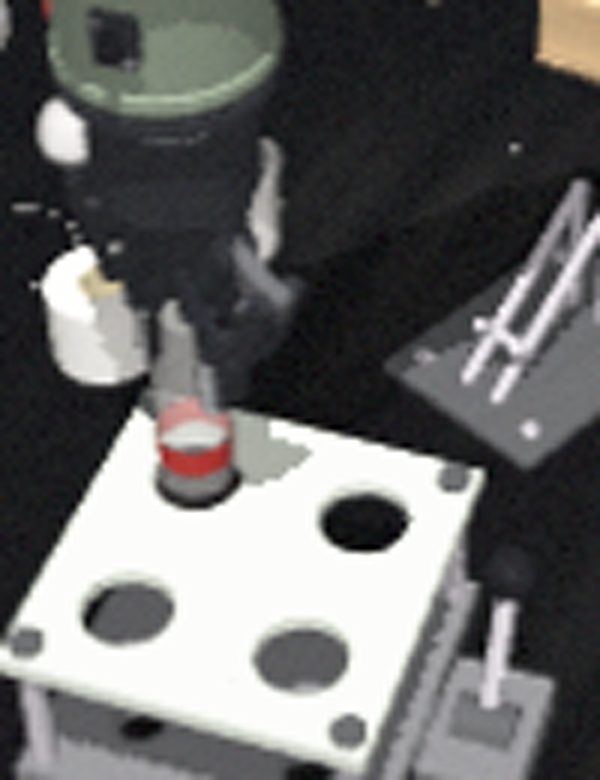

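```bash
python3 -m crank '{"travel":[[0.05,0,-0.5],[0.1,0,-1],[0.1,0,-1.5],[0.1,0,-2],[0.1,0,-2.5],[0.1,0,-2.8],[0.1,0,-3],[0.1,0,-3]],"rot":[[0,0,0],[0,0,0],[0,0,0],[0,0,0],[0,0,0],[0,0,0],[0,0,0],[0,0,0]]}'
python3 -m crank '{"travel":[[0,0,-0.2],[0,0,-0.4],[0,0,-0.6],[0,0,-0.8],[0,0,-0.8]],"rot":[[0,0,0],[0,0,0],[0,0,0],[0,0,0],[0,0,0]]}'
python3 - <<'E'
from h import *
goto([.5437,.2485,.124],down(75))
S=bot.grab_frame("side")
crop("side",(250,350,180,310),6,"s14",S)
E
```

```text
clock: 18.95
position: [0.5434, 0.2484, 0.2059]
tool_rot: [3.14, -0.0, 1.311]
force: [0.5, -0.9, -1.2]
grip_width: 0.0342
clock: 19.45
position: [0.5433, 0.2484, 0.1978]
tool_rot: [3.14, -0.0, 1.312]
force: [0.6, -0.4, -1.2]
grip_width: 0.0345
travel cm [ 0.04  0.01 -1.98] rot [ 0.02  0.08 -0.15] | pos [0.5433 0.2484 0.1978] q [-0.19  0.65 -0.5   1.75  0.4   0.85 -1.13] F [ 0.6 -0.4 -1.2] w 0.0345 t 19.45
```

View pics/s14.png

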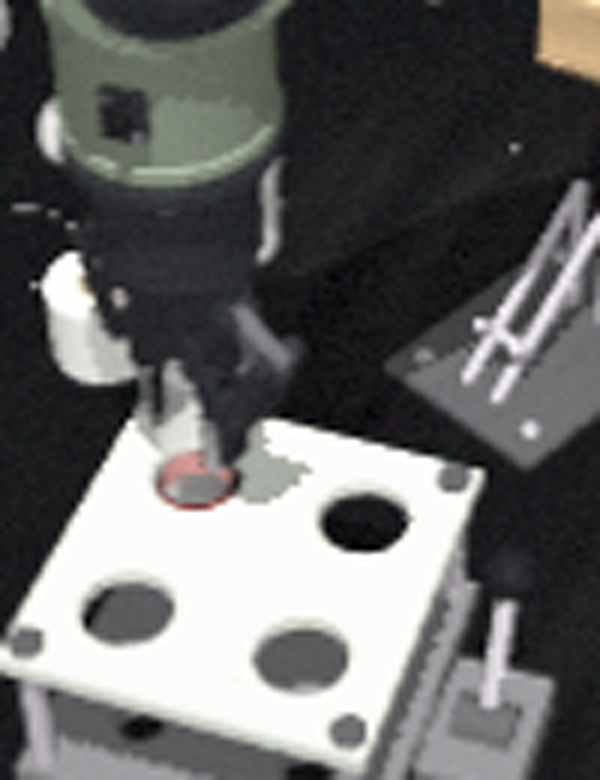

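```bash
python3 -m crank '{"travel":[[0,0,-0.2],[0,0,-0.4],[0,0,-0.6],[0,0,-0.6]],"rot":[[0,0,0],[0,0,0],[0,0,0],[0,0,0]]}'
python3 -m crank '{"travel":[[0,0,-0.1],[0,0,-0.2],[0,0,-0.3],[0,0,-0.3]],"rot":[[0,0,0],[0,0,0],[0,0,0],[0,0,0]]}'
```

```text
clock: 19.9
position: [0.5433, 0.2484, 0.1918]
tool_rot: [3.14, -0.0, 1.312]
force: [-0.0, 0.2, -1.2]
grip_width: 0.0337
clock: 20.3
position: [0.5434, 0.2484, 0.189]
tool_rot: [3.14, -0.0, 1.311]
force: [-0.2, -0.8, -1.2]
grip_width: 0.0344
```

```bash
python3 -m crank '{"travel":[[0,0,-0.1],[0,0,-0.2],[0,0,-0.3],[0,0,-0.3]],"rot":[[0,0,0],[0,0,0],[0,0,0],[0,0,0]]}'
python3 -m crank '{"travel":[[0,0,-0.1],[0,0,-0.2],[0,0,-0.3],[0,0,-0.3]],"rot":[[0,0,0],[0,0,0],[0,0,0],[0,0,0]]}'
```

```text
clock: 20.7
position: [0.5434, 0.2484, 0.1859]
tool_rot: [3.14, -0.0, 1.311]
force: [-0.1, 0.1, -0.5]
grip_width: 0.0343
clock: 21.1
position: [0.5434, 0.2484, 0.1829]
tool_rot: [3.14, -0.0, 1.312]
force: [-0.1, 0.4, -1.2]
grip_width: 0.0339
```

```bash
python3 -m crank '{"travel":[[0,0,-0.1],[0,0,-0.2],[0,0,-0.25],[0,0,-0.25]],"rot":[[0,0,0],[0,0,0],[0,0,0],[0,0,0]]}'
python3 -m crank '{"travel":[[0,0,-0.1],[0,0,-0.15],[0,0,-0.15]],"rot":[[0,0,0],[0,0,0],[0,0,0]]}'
python3 - <<'E'
from h import *
S=bot.grab_frame("side")
crop("side",(250,350,180,310),6,"s15",S)
E
```

```text
clock: 21.5
position: [0.5435, 0.2487, 0.1809]
tool_rot: [3.14, -0.001, 1.312]
force: [-1.4, -0.4, 3.8]
grip_width: 0.0341
clock: 21.8
position: [0.5438, 0.2493, 0.1807]
tool_rot: [3.138, -0.002, 1.312]
force: [-4.8, 0.2, 23.1]
grip_width: 0.0343
```

View pics/s15.png

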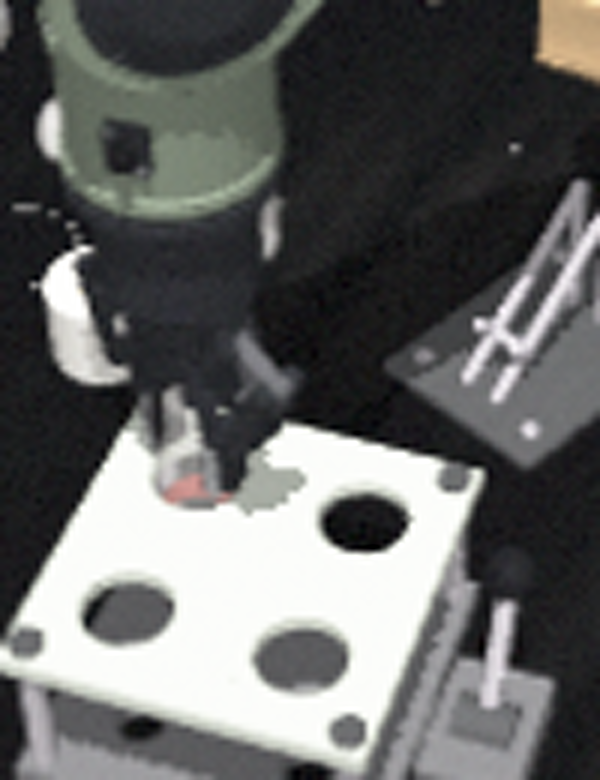

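```bash
python3 -m crank '{"travel":[[0,0,0.1],[0,0,0.15],[0,0,0.15]],"rot":[[0,0,0],[0,0,0],[0,0,0]]}'
python3 -m crank '{"travel":[[0,0,0],[0,0,0],[0,0,0],[0,0,0],[0,0,0],[0,0,0]],"rot":[[0,0,0],[0,0,0],[0,0,0],[0,0,0],[0,0,0],[0,0,0]]}' 0.15
python3 -m crank '{"travel":[[0,0,0.5],[0,0,1.5],[0,0,3.5],[0,0,6],[0,0,9],[0,0,12],[0,-2,13],[0,-6,13]],"rot":[[0,0,0],[0,0,0],[0,0,0],[0,0,0],[0,0,0],[0,0,0],[0,0,0],[0,0,0]]}'
python3 - <<'E'
from h import *
T=bot.grab_frame("top");S=bot.grab_frame("side")
crop("side",(230,390,160,310),5,"s16",S)
crop("top",(170,350,160,270),4,"t16",T)
s=np.array([.5437,.2485,.078])
for k in(-.064,.021,.0755): print(k,(proj("side",s+[0,0,k])-[229.6,159.6])*5,(proj("top",s+[0,0,k])-[169.6,159.6])*4)
E
```

```text
clock: 22.15
position: [0.5436, 0.2486, 0.1809]
tool_rot: [3.139, -0.001, 1.311]
force: [-0.8, 0.5, 6.7]
grip_width: 0.0341
clock: 22.75
position: [0.5434, 0.2484, 0.1806]
tool_rot: [3.14, -0.0, 1.311]
force: [0.4, -0.3, -0.1]
grip_width: 0.0493
clock: 23.55
position: [0.5433, 0.1907, 0.3134]
tool_rot: [3.137, -0.004, 1.316]
force: [0.6, 0.2, -0.7]
grip_width: 0.0491
-0.064 [[272.67768141 589.88963882]] [[226.18403991 201.97344467]]
0.021 [[264.72392149 496.126084  ]] [[201.82542943 195.38227704]]
0.0755 [[259.24339269 431.08840283]] [[184.48125716 190.68691338]]
```

View pics/s16.png

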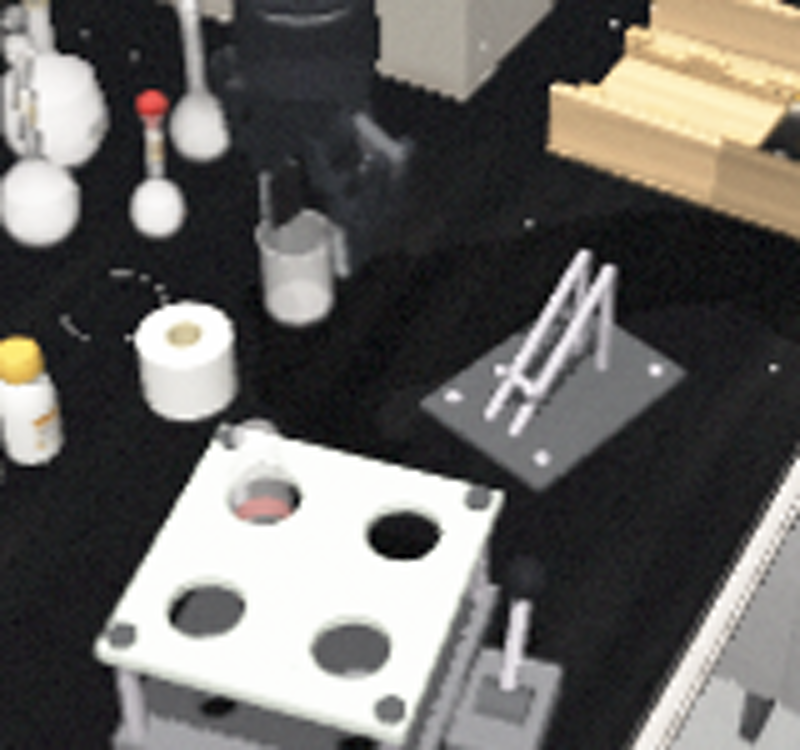

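View pics/t16.png

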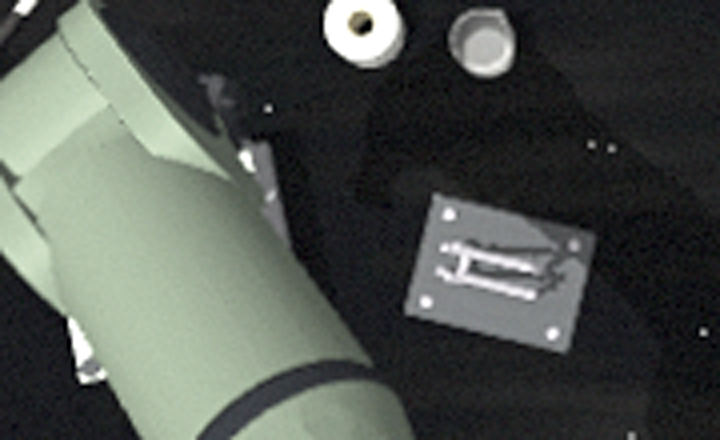

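```bash
python3 -m crank '{"travel":[[0,-2,0],[-1,-7,0],[-2,-12,0],[-4,-17,0],[-5,-22,0],[-7,-27,0],[-8,-32,0],[-9,-37,0]],"rot":[[0,0,0],[0,0,1],[0,0,3],[0,0,5],[0,0,7],[0,0,9],[0,0,11],[0,0,13]]}' 0.41 40
python3 - <<'E'
from h import *
goto([.4203,-.337,.16],down(89))
E
```

```text
clock: 24.45
position: [0.4551, -0.1711, 0.3116]
tool_rot: [3.139, 0.0, 1.54]
force: [0.6, 0.2, -0.7]
grip_width: 0.0601
travel cm [ -3.48 -16.59  -9.76] rot [0.03 0.16 0.76] | pos [ 0.4551 -0.1711  0.3116] q [ 0.67  0.33 -0.53  1.93  0.21  0.94  0.  ] F [ 0.6  0.2 -0.7] w 0.0601 t 24.45
```

```bash
python3 -m crank '{"travel":[[-1,-4,-1],[-2,-8,-3],[-2.5,-12,-5],[-3,-15,-7.5],[-3.5,-16.6,-9],[-3.5,-16.6,-9.8],[-3.5,-16.6,-9.8],[-3.5,-16.6,-9.8]],"rot":[[0,0,0.3],[0,0,0.8],[0,0,0.8],[0,0,0.8],[0,0,0.8],[0,0,0.8],[0,0,0.8],[0,0,0.8]]}'
python3 - <<'E'
from h import *
goto([.4203,-.337,.038],down(89))
T=bot.grab_frame("top");S=bot.grab_frame("side")
crop("top",(340,440,170,260),6,"t17",T);crop("side",(330,450,90,215),6,"s17",S)
E
```

```text
clock: 25.25
position: [0.4218, -0.3342, 0.2135]
tool_rot: [3.139, -0.0, 1.554]
force: [0.2, 1.1, 0.8]
grip_width: 0.0603
travel cm [ -0.15  -0.28 -12.15] rot [-0.01  0.15 -0.05] | pos [ 0.4218 -0.3342  0.2135] q [ 0.88  0.53 -0.43  1.9   0.31  0.77  0.26] F [0.2 1.1 0.8] w 0.0603 t 25.25
```

View pics/s17.png

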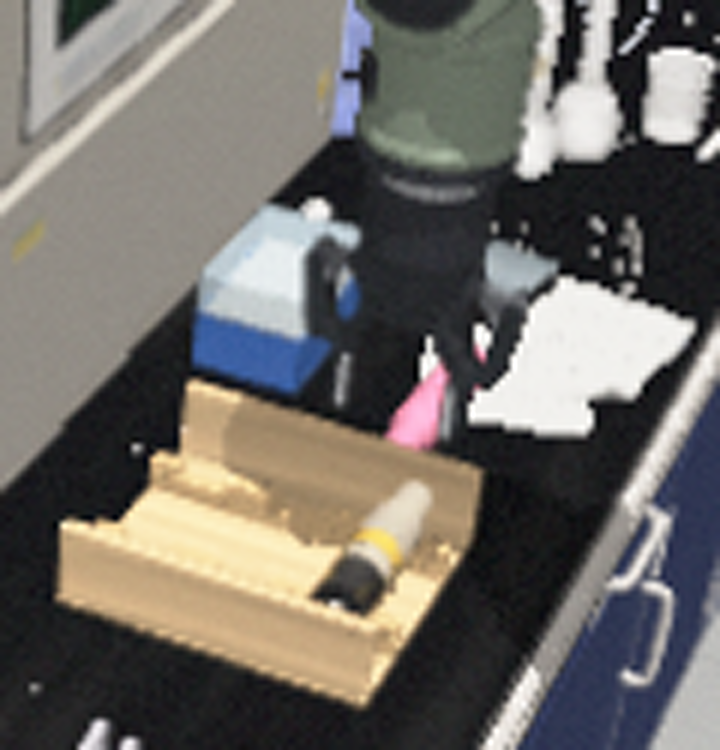

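View pics/t17.png

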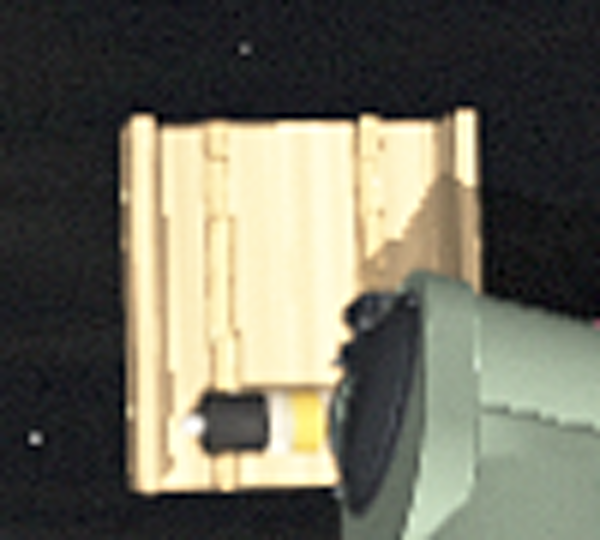

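Yellow-band lamp lies still in its lane (side ≈(392,183)) and the fingers spread on both sides of it. Grasp.

```bash
python3 -m crank '{"travel":[[-0.15,-0.3,-2],[-0.15,-0.3,-4],[-0.15,-0.3,-6],[-0.15,-0.3,-8],[-0.15,-0.3,-10],[-0.15,-0.3,-11.2],[-0.15,-0.3,-12],[-0.15,-0.3,-12]],"rot":[[0,0,0],[0,0,0],[0,0,0],[0,0,0],[0,0,0],[0,0,0],[0,0,0],[0,0,0]]}'
python3 -m crank '{"travel":[[0,0,0],[0,0,0],[0,0,0],[0,0,0],[0,0,0],[0,0,0]],"rot":[[0,0,0],[0,0,0],[0,0,0],[0,0,0],[0,0,0],[0,0,0]]}' -1 40
python3 -m crank '{"travel":[[0,0,0.5],[0,0,2],[0,0,5],[0,0,9],[0,0,13],[0,0,16],[0,0,18],[0,0,18]],"rot":[[0,0,0],[0,0,0],[0,0,0],[0,0,0],[0,0,0],[0,0,0],[0,0,0],[0,0,0]]}'
python3 - <<'E'
from h import *
o=bot.observe();R=Rrpy(o["tool_rot"]);g=o["position"]+R.apply([0,0,.054])
seat,u,n,P,A=rest()
goto(seat+u*.0015+n*.08,P)
T=bot.grab_frame("top");S=bot.grab_frame("side")
crop("top",(230,440,160,270),3.8,"t18",T);crop("side",(270,450,90,270),4,"s18",S)
print((proj("side",[g+[0,.0755,0],g-[0,.0755,0]])-[269.6,89.6])*4,(proj("top",[g+[0,.0755,0]])-[229.6,159.6])*3.8)
E
```

```text
clock: 26.15
position: [0.4195, -0.3381, 0.0923]
tool_rot: [3.14, -0.001, 1.553]
force: [-0.4, -0.4, -0.1]
grip_width: 0.0602
clock: 26.75
position: [0.4208, -0.3388, 0.0938]
tool_rot: [3.137, 0.001, 1.553]
force: [4.4, 0.2, 5.4]
grip_width: 0.0341
clock: 27.55
position: [0.4197, -0.3389, 0.2763]
tool_rot: [3.137, 0.003, 1.552]
force: [-0.2, -1.1, -0.9]
grip_width: 0.0339
travel cm [ 7.68 42.94 -8.55] rot [-44.47   6.55 -13.31] | pos [ 0.4197 -0.3389  0.2763] q [ 0.92  0.45 -0.47  1.84  0.25  0.9   0.32] F [-0.2 -1.1 -0.9] w 0.0339 t 27.55
[[487.50589782 244.00083513]
 [545.3608268  167.77226404]] [[571.08433808 311.74314004]]
```

View pics/s18.png

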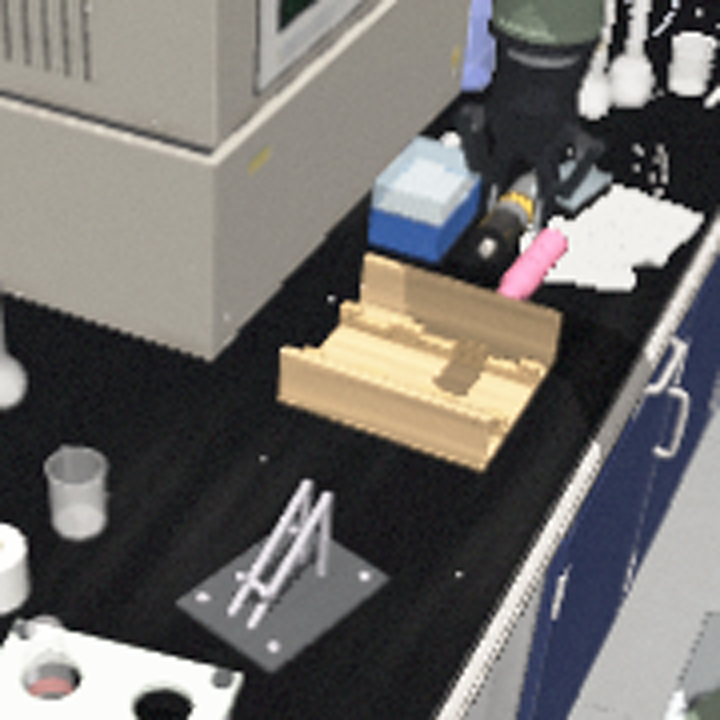

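View pics/t18.png

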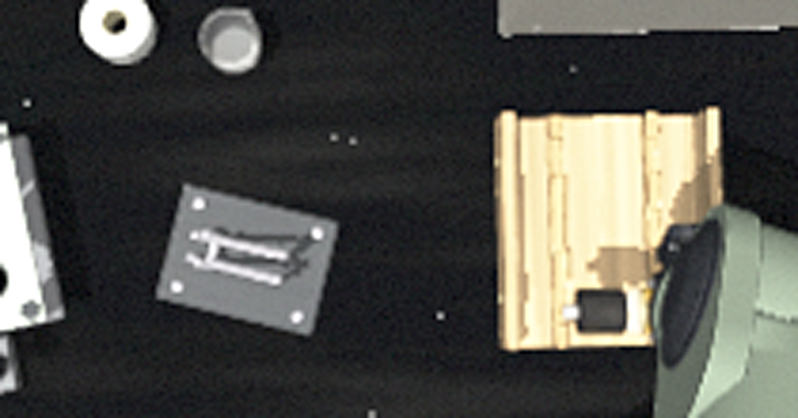

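```bash
python3 -m crank '{"travel":[[0,1,1],[1,4,2],[2,9,3],[3,14,3],[4,19,3],[5,24,3],[6,29,3],[7,33,3]],"rot":[[-2,0.3,-0.6],[-7,1,-2],[-13,2,-4],[-19,2.7,-5.6],[-25,3.5,-7.4],[-31,4.4,-9.2],[-37,5.3,-11],[-41,5.8,-12.1]]}'
python3 - <<'E'
from h import *
seat,u,n,P,A=rest()
goto(seat+u*.0015+n*.08,P)
E
```

```text
clock: 28.45
position: [0.4775, -0.06, 0.3018]
tool_rot: [-3.135, 0.728, 1.332]
force: [1.8, -0.2, -0.5]
grip_width: 0.0341
travel cm [  1.9   15.05 -11.1 ] rot [-3.28  0.57 -1.09] | pos [ 0.4775 -0.06    0.3018] q [-0.02  0.48 -0.38  1.9   0.74  1.39 -1.02] F [ 1.8 -0.2 -0.5] w 0.0341 t 28.45
```

```bash
python3 -m crank '{"travel":[[0.4,3,0],[0.9,7,0],[1.4,11,-1],[1.9,15,-4],[1.9,15.1,-7],[1.9,15.1,-10],[1.9,15.1,-11.1],[1.9,15.1,-11.1]],"rot":[[-2,0.3,-0.6],[-3.3,0.5,-1],[-3.3,0.5,-1],[-3.3,0.5,-1],[-3.3,0.5,-1],[-3.3,0.5,-1],[-3.3,0.5,-1],[-3.3,0.5,-1]]}'
python3 - <<'E'
from h import *
seat,u,n,P,A=rest()
goto(seat+u*.0015+n*.0125,P)
T=bot.grab_frame("top");S=bot.grab_frame("side")
crop("top",(230,350,180,270),6,"t19",T);crop("side",(270,390,160,270),6,"s19",S)
E
```

```text
clock: 29.25
position: [0.4963, 0.0896, 0.1897]
tool_rot: [-3.137, 0.781, 1.315]
force: [-0.1, -0.2, -0.6]
grip_width: 0.0342
travel cm [-1.21 -4.52 -4.67] rot [-0.29 -0.12 -0.18] | pos [0.4963 0.0896 0.1897] q [-0.27  0.76 -0.41  1.77  0.71  1.45 -1.32] F [-0.1 -0.2 -0.6] w 0.0342 t 29.25
```

View pics/s19.png

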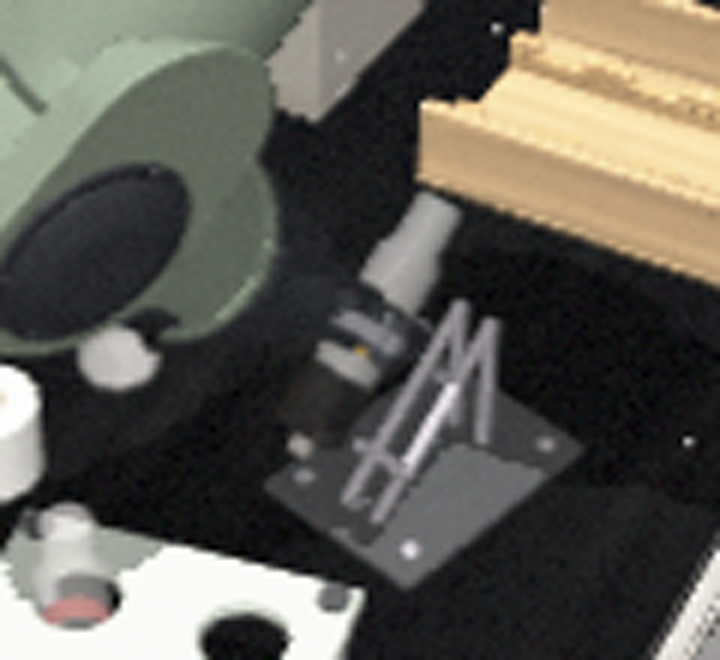

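View pics/t19.png

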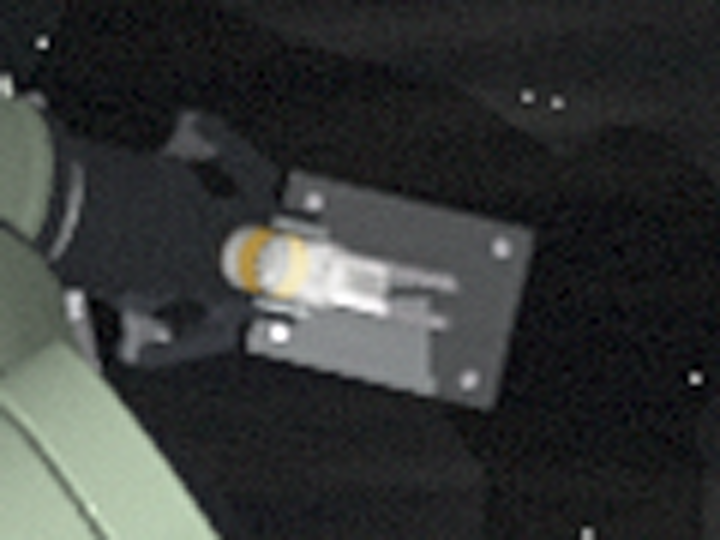

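Rest in the same place (plate corners at crop (290,170),(535,232) as before). Lower.

```bash
python3 -m crank '{"travel":[[-0.2,-0.8,-0.9],[-0.5,-1.8,-1.9],[-0.8,-2.8,-2.9],[-1,-3.6,-3.8],[-1.1,-4.1,-4.3],[-1.2,-4.4,-4.6],[-1.2,-4.5,-4.7],[-1.2,-4.5,-4.7]],"rot":[[0,0,0],[0,0,0],[0,0,0],[0,0,0],[0,0,0],[0,0,0],[0,0,0],[0,0,0]]}'
python3 -m crank '{"travel":[[-0.05,-0.2,-0.2],[-0.1,-0.35,-0.35],[-0.15,-0.5,-0.5],[-0.15,-0.55,-0.57],[-0.15,-0.55,-0.57]],"rot":[[0,0,0],[0,0,0],[0,0,0],[0,0,0],[0,0,0]]}'
python3 - <<'E'
from h import *
seat,u,n,P,A=rest()
goto(seat+u*.0015+n*.0025,P)
E
```

```text
clock: 30.15
position: [0.4853, 0.0453, 0.144]
tool_rot: [-3.142, 0.778, 1.312]
force: [1.5, 0.3, -0.9]
grip_width: 0.0342
clock: 30.65
position: [0.4836, 0.0399, 0.1383]
tool_rot: [-3.141, 0.778, 1.313]
force: [2.6, 3.8, 2.6]
grip_width: 0.0341
travel cm [-0.12 -0.23 -0.23] rot [-0.4   0.08 -0.2 ] | pos [0.4836 0.0399 0.1383] q [-0.22  0.81 -0.37  1.86  0.79  1.32 -1.37] F [2.6 3.8 2.6] w 0.0341 t 30.65
```

```bash
python3 -m crank '{"travel":[[-0.02,-0.07,-0.07],[-0.03,-0.1,-0.1],[-0.03,-0.1,-0.1]],"rot":[[0,0,0],[0,0,0],[0,0,0]]}'
```

```text
clock: 30.95
position: [0.4837, 0.0397, 0.1378]
tool_rot: [3.141, 0.777, 1.313]
force: [3.8, 10.7, 12.9]
grip_width: 0.0339
```

```bash
python3 -m crank '{"travel":[[0,0,0],[0,0,0],[0,0,0],[0,0,0],[0,0,0],[0,0,0]],"rot":[[0,0,0],[0,0,0],[0,0,0],[0,0,0],[0,0,0],[0,0,0]]}' 0.1
python3 -m crank '{"travel":[[0,0,0],[0.1,0.3,0.35],[0.4,1.4,1.4],[0.7,2.7,2.8],[1.3,4.8,5],[1.8,6.8,7],[2.2,8.2,8.5],[2.4,9,11]],"rot":[[0,0,0],[0,0,0],[0,0,0],[0,0,0],[0,0,0],[0,0,0],[0,0,0],[0,0,0]]}' 0.3
python3 - <<'E'
from h import *
T=bot.grab_frame("top");S=bot.grab_frame("side")
crop("top",(230,350,180,270),6,"t20",T);crop("side",(270,390,160,270),6,"s20",S)
seat,u,n,P,A=rest()
goto(seat+u*.13,A)
E
```

```text
clock: 31.55
position: [0.4831, 0.0385, 0.1372]
tool_rot: [-3.141, 0.779, 1.313]
force: [0.2, -0.3, -0.5]
grip_width: 0.047
clock: 32.35
position: [0.507, 0.1307, 0.2482]
tool_rot: [-3.139, 0.778, 1.315]
force: [0.0, -0.4, 0.0]
grip_width: 0.0554
travel cm [ -6.92 -25.68  -2.53] rot [ 86.45 -22.85  -0.12] | pos [0.5079 0.1311 0.2504] q [-0.32  0.71 -0.43  1.67  0.66  1.57 -1.27] F [ 0.8  0.1 -1. ] w 0.0555 t 32.45
```

View pics/s20.png

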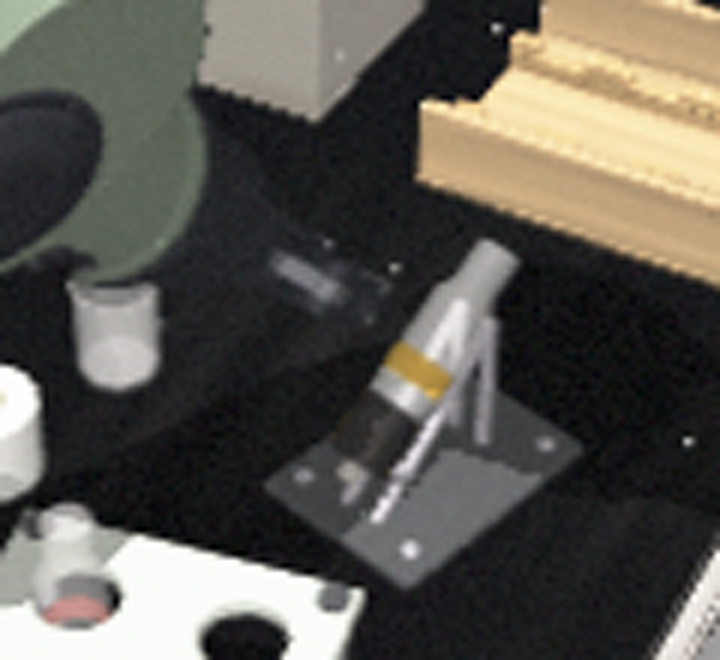

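View pics/t20.png

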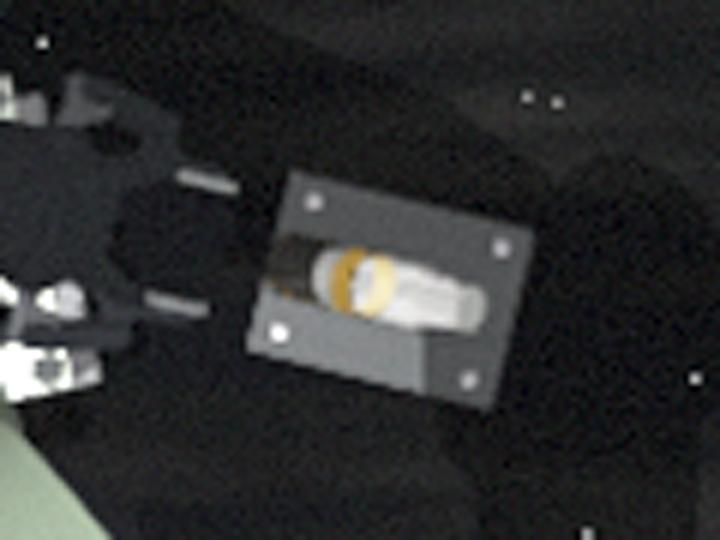

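Run:
```python
from h import *
seat,u,n,P,A=rest()
Z=Ro.from_euler("z",-15,degrees=True)
def L(p): d=Z.inv().apply(p-[seat[0],seat[1],0]);q=p-seat;return np.round([d[0],q@u,q@n],4)
s=lambda x,y:(x/6+269.6,y/6+159.6); t=lambda x,y:(x/6+229.6,y/6+179.6)
print("end (x,u,n)",L(tri(s(498,255),t(469,307))),"ref red",L(tri(s(506,234),t(480,309))))
print("band",L(tri(s(420,370),t(349,282))),"ref red",L(tri(s(433,356),t(370,287))))
# candidate lamps
for du,dn,a in((0,0,0),(-.008,.008,0),(-.01,.012,3),(-.012,.01,-5),(-.012,.01,5)):
    ax=Z.apply(Ro.from_euler("x",a,degrees=True).apply([0,-.70711,.70711])); c=seat+du*u+dn*n
    print(du,dn,a,"end",((proj("side",c+ax*.0755)-269.6+[0,110])*6).round(),((proj("top",c+ax*.0755)-[229.6,179.6])*6).round(),"spig",((proj("side",c-ax*.0755)-[269.6,159.6])*6).round(),"face t",((proj("top",c-ax*.064)-[229.6,179.6])*6).round())
```

```text
end (x,u,n) [-0.0001  0.0593 -0.0059] ref red [ 0.0002  0.0715 -0.0026]
band [-0.0034 -0.0155  0.016 ] ref red [-0.0029 -0.0057  0.0091]
0 0 0 end [[508. 227.]] [[481. 310.]] spig [[370. 467.]] face t [[320. 272.]]
-0.008 0.008 0 end [[495. 236.]] [[461. 305.]] spig [[356. 477.]] face t [[301. 267.]]
-0.01 0.012 3 end [[493. 240.]] [[458. 304.]] spig [[347. 478.]] face t [[289. 265.]]
-0.012 0.01 -5 end [[484. 240.]] [[444. 301.]] spig [[357. 484.]] face t [[301. 268.]]
-0.012 0.01 5 end [[494. 245.]] [[462. 305.]] spig [[345. 481.]] face t [[287. 264.]]
```

The yellow lamp is not seated. Its base end stands on top of the stops (glass end 12 mm too low along the slope, base about 7 mm proud, axis about 8° flatter). I had set it down a few mm too far down the slope. I regrip it at its real tilt, lift it, and set it down farther up.

Run:
```python
from h import *
seat,u,n,P,A=rest()
Z=Ro.from_euler("z",-15,degrees=True); P1=Z*Ro.from_euler("x",-37,degrees=True)*down(90)
n1=-P1.apply([0,0,1]); c=seat-.0105*u+.0065*n
goto(c+n1*.06,P1); goto(c,P1)
```

```text
travel cm [-1.47 -5.32 -6.72] rot [ 7.2  -1.79 -0.26] | pos [0.5079 0.1311 0.2504] q [-0.32  0.71 -0.43  1.67  0.66  1.57 -1.27] F [ 0.8  0.1 -1. ] w 0.0555 t 32.45
travel cm [ -2.4   -8.81 -11.51] rot [ 7.2  -1.79 -0.26] | pos [0.5079 0.1311 0.2504] q [-0.32  0.71 -0.43  1.67  0.66  1.57 -1.27] F [ 0.8  0.1 -1. ] w 0.0555 t 32.45
```

```bash
python3 -m crank '{"travel":[[-0.5,-2,-2],[-1,-4,-4.5],[-1.5,-5.3,-6.7],[-1.7,-6.3,-8],[-2,-7.3,-9.4],[-2.2,-8.1,-10.5],[-2.4,-8.8,-11.5],[-2.4,-8.8,-11.5]],"rot":[[2,-0.5,0],[5,-1.2,-0.2],[7.2,-1.8,-0.2],[7.2,-1.8,-0.2],[7.2,-1.8,-0.2],[7.2,-1.8,-0.2],[7.2,-1.8,-0.2],[7.2,-1.8,-0.2]]}'
python3 -m crank '{"travel":[[0,0,0],[0,0,0],[0,0,0],[0,0,0],[0,0,0],[0,0,0]],"rot":[[0,0,0],[0,0,0],[0,0,0],[0,0,0],[0,0,0],[0,0,0]]}' -1 40
python3 -m crank '{"travel":[[0.1,0.2,0.3],[0.3,0.7,1],[0.6,1.6,2.4],[0.8,2.4,4],[0.8,2.4,4]],"rot":[[0,0,0],[0,0,0],[0,0,0],[0,0,0],[0,0,0]]}'
python3 - <<'E'
from h import *
T=bot.grab_frame("top");S=bot.grab_frame("side")
crop("top",(230,350,180,270),6,"t21",T);crop("side",(270,390,160,270),6,"s21",S)
seat,u,n,P,A=rest()
goto(seat+u*.012+n*.03,P)
E
```

```text
clock: 33.25
position: [0.4828, 0.0399, 0.1314]
tool_rot: [-3.137, 0.651, 1.311]
force: [-0.3, -0.0, 0.7]
grip_width: 0.0549
clock: 33.85
position: [0.4839, 0.0414, 0.1328]
tool_rot: [-3.14, 0.648, 1.311]
force: [5.4, 3.4, 3.9]
grip_width: 0.0343
clock: 34.35
position: [0.4919, 0.0662, 0.174]
tool_rot: [-3.141, 0.647, 1.31]
force: [-0.2, 0.2, -2.1]
grip_width: 0.0342
travel cm [-0.57 -1.54 -0.95] rot [-7.57  1.89  0.02] | pos [0.4911 0.0646 0.1724] q [-0.19  0.72 -0.42  1.85  0.72  1.28 -1.3 ] F [-0.6 -0.   0.3] w 0.0345 t 34.45
```

View pics/s21.png

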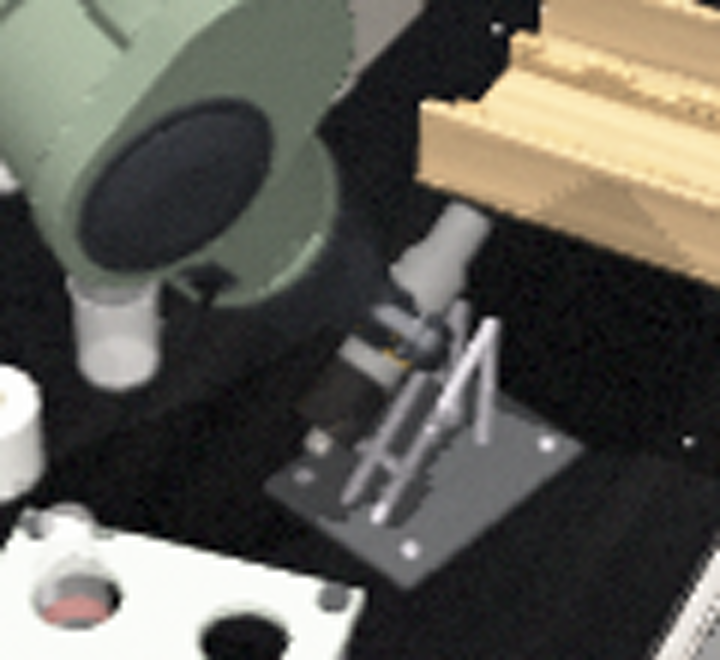

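View pics/t21.png

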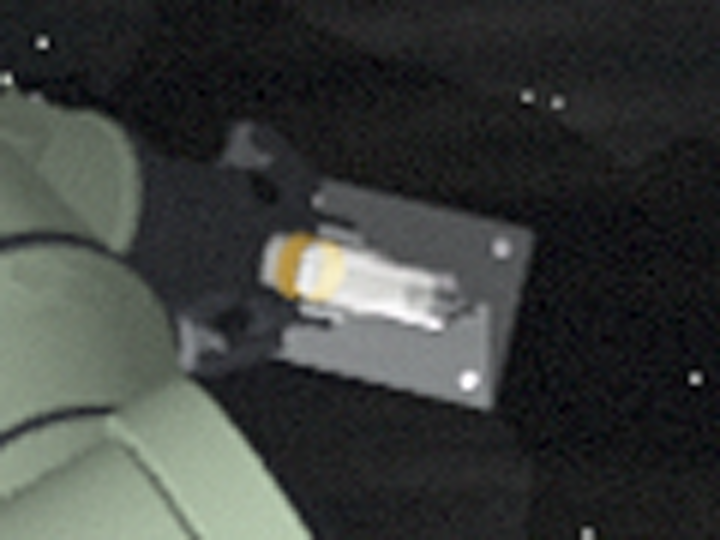

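Run:
```python
from h import *
o=bot.observe();R=Rrpy(o["tool_rot"]);g=o["position"]+R.apply([0,0,.054]); ax=R.apply([1,0,0]); ax=ax if ax[2]>0 else -ax
print("axis",ax)
m=lambda p:(((proj("side",p)-[269.6,159.6])*6).round().tolist(),((proj("top",p)-[229.6,179.6])*6).round().tolist())
for off in(-.008,-.004,0,.004): print(off,"end",m(g+ax*(off+.0755)),"spig",m(g+ax*(off-.0755)),"band",m(g+ax*(off-.0065)))
s=lambda x,y:(x/6+269.6,y/6+159.6); t=lambda x,y:(x/6+229.6,y/6+179.6)
e=tri(s(472,217),t(443,300)); print("end tri",R.inv().apply(e-g))
```

```text
axis [-0.20497603 -0.76968735  0.60462071]
-0.008 end ([[467.0, 223.0]], [[418.0, 291.0]]) spig ([[308.0, 462.0]], [[219.0, 246.0]]) band ([[381.0, 352.0]], [[306.0, 266.0]])
-0.004 end ([[471.0, 217.0]], [[423.0, 293.0]]) spig ([[312.0, 456.0]], [[224.0, 247.0]]) band ([[385.0, 346.0]], [[311.0, 267.0]])
0 end ([[475.0, 211.0]], [[429.0, 294.0]]) spig ([[317.0, 449.0]], [[229.0, 248.0]]) band ([[389.0, 340.0]], [[317.0, 268.0]])
0.004 end ([[479.0, 204.0]], [[435.0, 295.0]]) spig ([[321.0, 443.0]], [[234.0, 249.0]]) band ([[394.0, 333.0]], [[322.0, 269.0]])
end tri [-0.07445579  0.00156723  0.01025406]
```

Run:
```python
from h import *
seat,u,n,P,A=rest()
Z=Ro.from_euler("z",-15,degrees=True); P1=Z*Ro.from_euler("x",-49,degrees=True)*down(90)
goto(seat+u*.01+n*.03,P1)
```

```text
travel cm [-0.46 -1.16 -1.37] rot [-11.43   2.93   0.02] | pos [0.4911 0.0646 0.1724] q [-0.19  0.72 -0.42  1.85  0.72  1.28 -1.3 ] F [-0.6 -0.   0.3] w 0.0345 t 34.45
```

```bash
python3 -m crank '{"travel":[[-0.1,-0.3,0.3],[-0.2,-0.6,0.3],[-0.3,-0.9,0],[-0.4,-1.1,-0.6],[-0.45,-1.15,-1.3],[-0.45,-1.15,-1.3]],"rot":[[-3,0.8,0],[-6,1.5,0],[-9,2.3,0],[-11.4,2.9,0],[-11.4,2.9,0],[-11.4,2.9,0]]}'
python3 - <<'E'
from h import *
T=bot.grab_frame("top");S=bot.grab_frame("side")
crop("top",(230,350,180,270),6,"t22",T);crop("side",(270,390,160,270),6,"s22",S)
seat,u,n,P,A=rest()
m=lambda p:(((proj("side",p)-[269.6,159.6])*6).round().tolist(),((proj("top",p)-[229.6,179.6])*6).round().tolist())
c=seat+u*.01+n*.03
print("if 45:",m(c+u*.0755),m(c-u*.0755))
goto(seat+u*.01+n*.012,P)
E
```

```text
clock: 35.05
position: [0.4862, 0.0528, 0.1579]
tool_rot: [-3.139, 0.855, 1.31]
force: [-1.1, 0.0, -1.2]
grip_width: 0.034
if 45: ([[494.0, 198.0]], [[454.0, 303.0]]) ([[353.0, 443.0]], [[278.0, 262.0]])
travel cm [-0.41 -1.46 -1.04] rot [ 3.8  -1.03  0.05] | pos [0.4866 0.0528 0.1591] q [-0.27  0.81 -0.36  1.82  0.76  1.42 -1.36] F [-0.7 -0.3 -0.5] w 0.0345 t 35.15
```

View pics/s22.png

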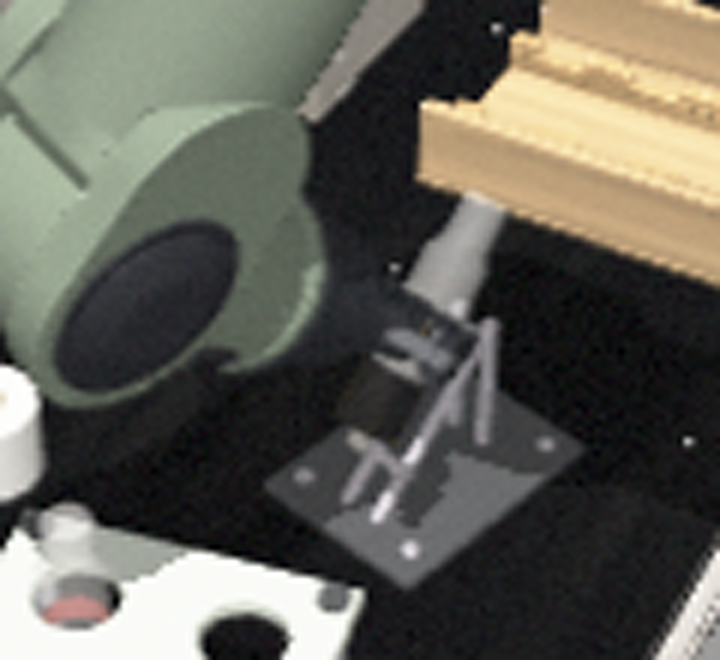

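View pics/t22.png

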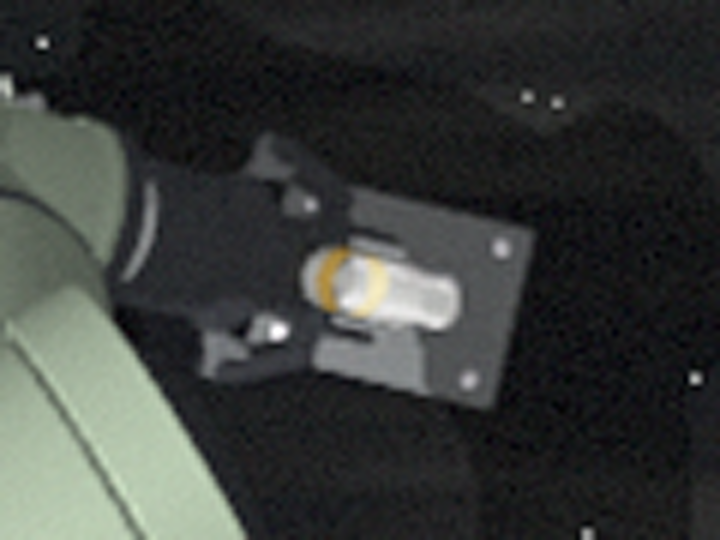

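```bash
python3 -m crank '{"travel":[[-0.1,-0.3,-0.3],[-0.2,-0.65,-0.7],[-0.3,-1,-1.05],[-0.35,-1.25,-1.3],[-0.35,-1.3,-1.35],[-0.35,-1.3,-1.35]],"rot":[[0.3,0,0],[0.7,-0.2,0],[1.2,-0.3,0],[1.5,-0.4,0],[1.5,-0.4,0],[1.5,-0.4,0]]}'
python3 -m crank '{"travel":[[-0.03,-0.1,-0.1],[-0.05,-0.2,-0.2],[-0.08,-0.3,-0.3],[-0.08,-0.3,-0.3]],"rot":[[0,0,0],[0,0,0],[0,0,0],[0,0,0]]}'
python3 - <<'E'
from h import *
seat,u,n,P,A=rest()
goto(seat+u*.01+n*.0,P)
T=bot.grab_frame("top");S=bot.grab_frame("side")
crop("top",(230,350,180,270),6,"t23",T);crop("side",(270,390,160,270),6,"s23",S)
E
```

```text
clock: 35.75
position: [0.4832, 0.0399, 0.1458]
tool_rot: [3.141, 0.828, 1.308]
force: [0.4, -0.2, -1.2]
grip_width: 0.0343
clock: 36.15
position: [0.4823, 0.0369, 0.1426]
tool_rot: [-3.141, 0.828, 1.309]
force: [0.9, -0.4, -0.3]
grip_width: 0.0345
travel cm [-0.19 -0.69 -0.24] rot [ 2.35 -0.63  0.03] | pos [0.4823 0.0369 0.1426] q [-0.24  0.82 -0.36  1.86  0.79  1.36 -1.37] F [ 0.9 -0.4 -0.3] w 0.0345 t 36.15
```

View pics/s23.png

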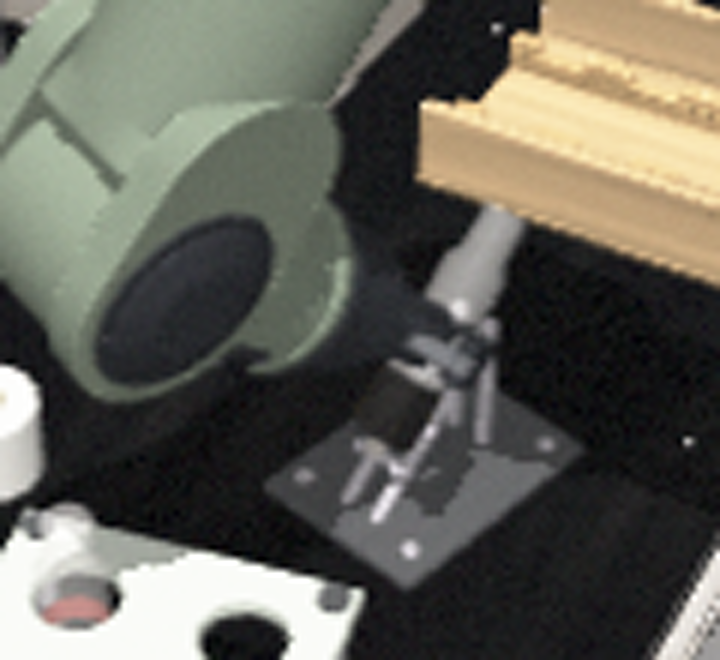

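```bash
python3 -m crank '{"travel":[[-0.03,-0.1,-0.1],[-0.05,-0.2,-0.2],[-0.05,-0.2,-0.2]],"rot":[[0,0,0],[0,0,0],[0,0,0]]}'
python3 -m crank '{"travel":[[-0.03,-0.1,-0.1],[-0.05,-0.15,-0.15],[-0.05,-0.15,-0.15]],"rot":[[0,0,0],[0,0,0],[0,0,0]]}'
```

```text
clock: 36.55
position: [0.4818, 0.0348, 0.1406]
tool_rot: [-3.141, 0.828, 1.308]
force: [0.2, 0.5, -1.6]
grip_width: 0.0343
clock: 36.85
position: [0.4814, 0.0335, 0.1393]
tool_rot: [3.141, 0.828, 1.308]
force: [0.6, 0.3, 1.0]
grip_width: 0.0344
```

```bash
python3 -m crank '{"travel":[[-0.02,-0.07,-0.07],[-0.03,-0.1,-0.1],[-0.03,-0.1,-0.1]],"rot":[[0,0,0],[0,0,0],[0,0,0]]}'
python3 -m crank '{"travel":[[-0.02,-0.07,-0.07],[-0.03,-0.1,-0.1],[-0.03,-0.1,-0.1]],"rot":[[0,0,0],[0,0,0],[0,0,0]]}'
```

```text
clock: 37.15
position: [0.4813, 0.0326, 0.1384]
tool_rot: [3.141, 0.827, 1.308]
force: [1.8, 1.7, 5.3]
grip_width: 0.0345
clock: 37.45
position: [0.4812, 0.0318, 0.1376]
tool_rot: [3.14, 0.827, 1.308]
force: [3.3, 3.1, 8.0]
grip_width: 0.0343
```

```bash
python3 -m crank '{"travel":[[0,0,0],[0,0,0],[0,0,0],[0,0,0],[0,0,0],[0,0,0]],"rot":[[0,0,0],[0,0,0],[0,0,0],[0,0,0],[0,0,0],[0,0,0]]}' 0.1
python3 -m crank '{"travel":[[0,0,0],[0.1,0.3,0.35],[0.4,1.4,1.4],[0.7,2.7,2.8],[1.3,4.8,5],[1.8,6.8,7],[2.2,8.2,8.5],[2.4,9,11]],"rot":[[0,0,0],[0,0,0],[0,0,0],[0,0,0],[0,0,0],[0,0,0],[0,0,0],[0,0,0]]}' 0.3
python3 - <<'E'
from h import *
T=bot.grab_frame("top");S=bot.grab_frame("side")
crop("top",(230,350,180,270),6,"t24",T);crop("side",(270,390,160,270),6,"s24",S)
seat,u,n,P,A=rest()
goto(seat+u*.13,A)
E
```

```text
clock: 38.05
position: [0.4807, 0.0315, 0.1372]
tool_rot: [-3.142, 0.828, 1.309]
force: [0.0, 0.3, 0.6]
grip_width: 0.0472
clock: 38.85
position: [0.5046, 0.1237, 0.2482]
tool_rot: [-3.14, 0.827, 1.311]
force: [0.2, 0.4, -0.1]
grip_width: 0.0556
travel cm [ -6.68 -24.98  -2.52] rot [ 8.91e+01 -2.37e+01  7.00e-02] | pos [0.5054 0.1241 0.2504] q [-0.33  0.72 -0.4   1.67  0.66  1.6  -1.27] F [-0.2 -0.5  0.7] w 0.0562 t 38.95
```

View pics/s24.png

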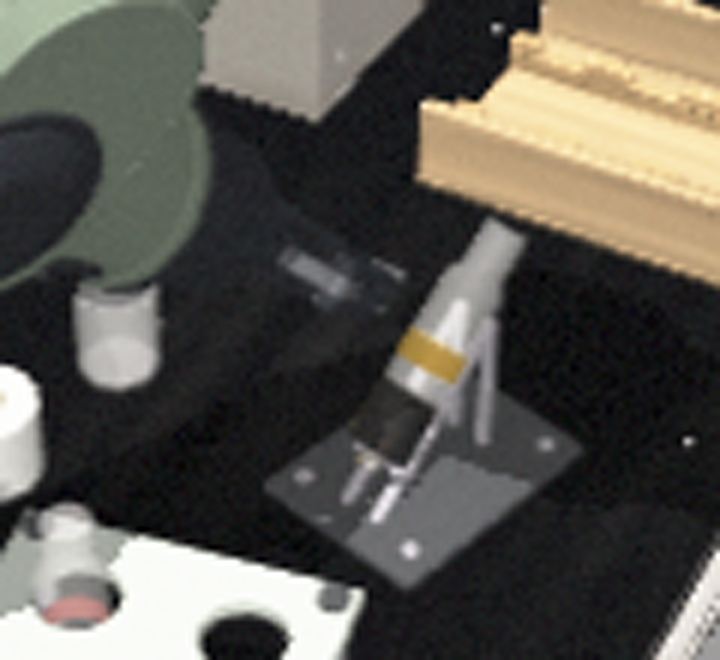

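View pics/t24.png

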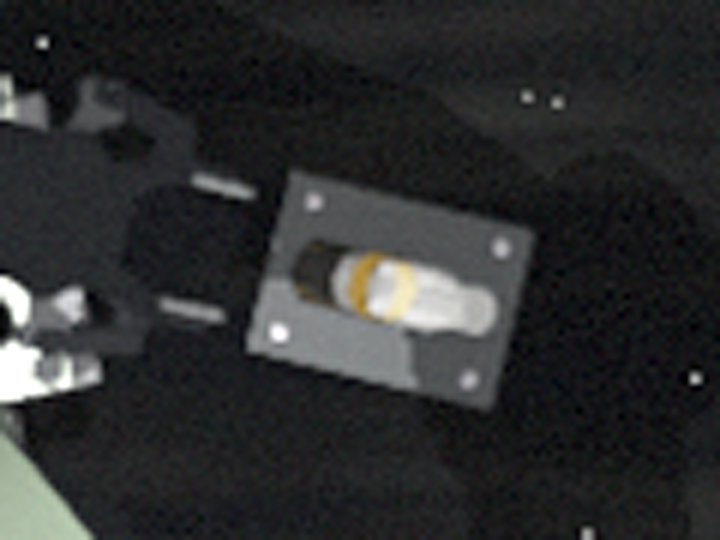

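Now seated just like the red one was (glass end at crop (480,310), band at (432,357)). Same path round to the axial take.

```bash
python3 -m crank '{"travel":[[0,0,3],[0,-1,6],[-1,-4,8],[-2,-8,9],[-3,-12,9],[-4,-16,9],[-5,-20,9],[-6,-23,8]],"rot":[[7,-2,0],[15,-4,0],[23,-6.1,0],[31,-8.2,0],[39,-10.4,0],[47,-12.5,0],[55,-14.6,0],[62,-16.5,0]]}'
python3 - <<'E'
from h import *
seat,u,n,P,A=rest()
goto(seat+u*.13,A)
E
```

```text
clock: 39.75
position: [0.4514, -0.0862, 0.3318]
tool_rot: [-3.128, -0.139, 1.312]
force: [1.3, 0.1, -1.3]
grip_width: 0.0555
travel cm [ -1.28  -3.95 -10.67] rot [ 35.61 -10.23  -0.52] | pos [ 0.4514 -0.0862  0.3318] q [ 0.61  0.27 -0.56  1.96  0.    0.94 -0.2 ] F [ 1.3  0.1 -1.3] w 0.0555 t 39.75
```

```bash
python3 -m crank '{"travel":[[-1,-3,0],[-1.5,-6,0],[-2,-7,-1],[-2,-8,-3],[-2,-7,-5],[-1.5,-6,-8],[-1.3,-4,-10.7],[-1.3,-4,-10.7]],"rot":[[5.5,-1.5,0],[12,-3.3,0],[18,-5,0],[24,-6.8,-0.3],[30,-8.6,-0.5],[35.6,-10.2,-0.5],[35.6,-10.2,-0.5],[35.6,-10.2,-0.5]]}'
python3 - <<'E'
from h import *
seat,u,n,P,A=rest()
goto(seat+u*.046,A)
T=bot.grab_frame("top");S=bot.grab_frame("side")
crop("top",(230,350,180,270),6,"t25",T)
E
```

```text
clock: 40.55
position: [0.4374, -0.123, 0.2214]
tool_rot: [-3.13, -0.785, 1.306]
force: [0.1, -0.2, 1.4]
grip_width: 0.0554
travel cm [ 1.66  5.47 -5.56] rot [-0.11 -0.45 -0.28] | pos [ 0.4374 -0.123   0.2214] q [ 1.04  0.65 -0.69  2.04 -0.53  0.81  0.58] F [ 0.1 -0.2  1.4] w 0.0554 t 40.55
```

View pics/t25.png

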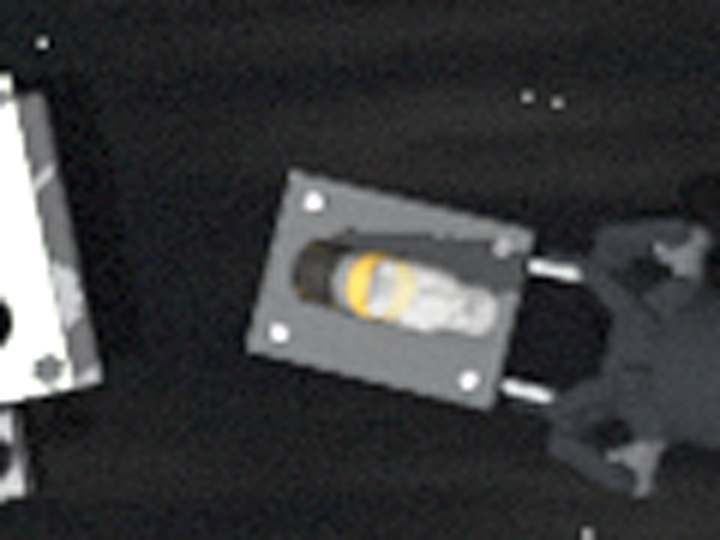

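Unmoved and aligned, fingers either side of the glass end axis. Advance, correct, grip.

```bash
python3 -m crank '{"travel":[[0.2,0.4,-0.5],[0.5,1.2,-1.3],[0.7,2.1,-2.3],[1,3.1,-3.3],[1.3,4.1,-4.3],[1.5,4.8,-5],[1.6,5.4,-5.6],[1.6,5.4,-5.6]],"rot":[[0,-0.4,-0.2],[0,-0.4,-0.2],[0,-0.4,-0.2],[0,-0.4,-0.2],[0,-0.4,-0.2],[0,-0.4,-0.2],[0,-0.4,-0.2],[0,-0.4,-0.2]]}'
python3 - <<'E'
from h import *
seat,u,n,P,A=rest()
goto(seat+u*.046,A)
E
```

```text
clock: 41.45
position: [0.4543, -0.0704, 0.1671]
tool_rot: [3.138, -0.784, 1.312]
force: [-0.1, 0.8, 0.2]
grip_width: 0.0555
travel cm [-0.03  0.21 -0.14] rot [ 0.13  0.1  -0.02] | pos [ 0.4543 -0.0704  0.1671] q [ 0.95  0.76 -0.72  2.1  -0.57  0.6   0.6 ] F [-0.1  0.8  0.2] w 0.0555 t 41.45
```

```bash
python3 -m crank '{"travel":[[0,0.15,-0.1],[0,0.2,-0.15],[0,0.2,-0.15]],"rot":[[0,0,0],[0,0,0],[0,0,0]]}'
python3 -m crank '{"travel":[[0,0,0],[0,0,0],[0,0,0],[0,0,0],[0,0,0],[0,0,0],[0,0,0]],"rot":[[0,0,0],[0,0,0],[0,0,0],[0,0,0],[0,0,0],[0,0,0],[0,0,0]]}' -1 60
python3 -m crank '{"travel":[[0,0,0.4],[0,0,1.2],[0,0,3],[0,0,6],[0,0,10],[0,0,13],[0,0,16],[0,0,17]],"rot":[[0,0,0],[0,0,0],[0,0,0],[0,0,0],[-2,0.5,0],[-6,1.6,0],[-12,3.2,0],[-17,4.5,0]]}'
python3 -m crank '{"travel":[[0,1,1],[0,3,2],[0,6,2],[0,9,2],[0,11,2],[0,12,2],[0,12,2]],"rot":[[-5,1.3,0],[-11,3,0],[-17,4.5,0],[-23,6.1,0],[-26.5,7.1,0],[-26.5,7.1,0],[-26.5,7.1,0]]}'
python3 - <<'E'
from h import *
goto([.5275,.331,.30],down(75))
T=bot.grab_frame("top");S=bot.grab_frame("side")
crop("side",(250,390,100,280),4,"s26",S)
E
```

```text
clock: 41.75
position: [0.4544, -0.0695, 0.1661]
tool_rot: [3.137, -0.783, 1.311]
force: [-0.6, -1.2, 0.4]
grip_width: 0.0555
clock: 42.45
position: [0.4545, -0.0695, 0.1661]
tool_rot: [3.137, -0.783, 1.311]
force: [-1.6, -4.1, 5.4]
grip_width: 0.0344
clock: 43.25
position: [0.4548, -0.0691, 0.3395]
tool_rot: [3.132, -0.471, 1.313]
force: [-0.0, -0.7, -2.2]
grip_width: 0.0339
clock: 43.95
position: [0.454, 0.052, 0.3562]
tool_rot: [3.138, 0.001, 1.314]
force: [-0.1, -0.1, -1.8]
grip_width: 0.0344
travel cm [ 7.35 27.9  -0.22] rot [ 0.12  0.15 -0.26] | pos [0.454  0.052  0.3562] q [ 0.27  0.23 -0.6   1.93  0.16  1.02 -0.66] F [-0.1 -0.1 -1.8] w 0.0344 t 43.95
```

View pics/s26.png

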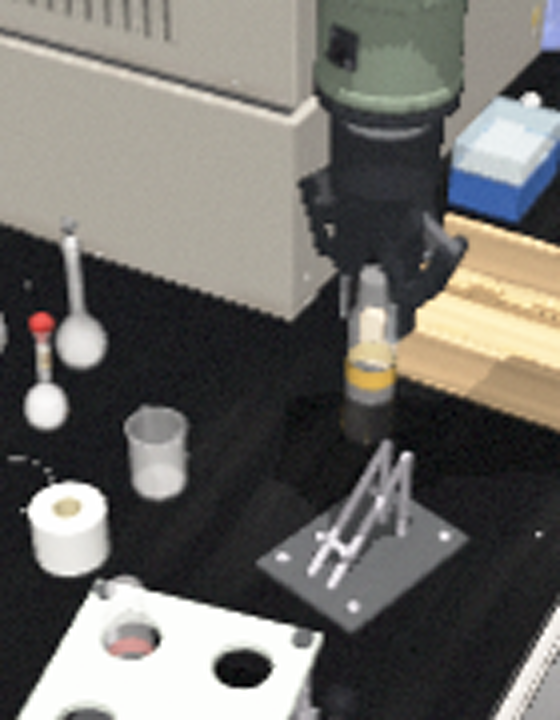

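```bash
python3 -m crank '{"travel":[[0,2,3],[1,6,5],[2,11,5],[3.5,16,5],[5,20.5,5],[6.5,25,5],[7.3,28,5],[7.3,28,5]],"rot":[[0,0,0],[0,0,0],[0,0,0],[0,0,0],[0,0,0],[0,0,0],[0,0,0],[0,0,0]]}'
python3 - <<'E'
from h import *
goto([.527,.3313,.23],down(75))
E
```

```text
clock: 44.85
position: [0.5279, 0.3327, 0.4047]
tool_rot: [3.141, 0.002, 1.313]
force: [-0.2, -0.9, -1.2]
grip_width: 0.034
travel cm [ -0.09  -0.14 -12.07] rot [ 0.09 -0.01 -0.2 ] | pos [0.5279 0.3327 0.4047] q [-0.23  0.5  -0.66  1.45  0.31  1.3  -1.17] F [-0.2 -0.9 -1.2] w 0.034 t 44.85
```

```bash
python3 -m crank '{"travel":[[-0.1,-0.15,-1.5],[-0.1,-0.15,-4],[-0.1,-0.15,-7],[-0.1,-0.15,-9.5],[-0.1,-0.15,-11.5],[-0.1,-0.15,-12.3],[-0.1,-0.15,-12.4],[-0.1,-0.15,-12.4]],"rot":[[0,0,0],[0,0,0],[0,0,0],[0,0,0],[0,0,0],[0,0,0],[0,0,0],[0,0,0]]}'
python3 - <<'E'
from h import *
goto([.527,.3313,.124],down(75))
S=bot.grab_frame("side")
crop("side",(240,350,180,310),6,"s27",S)
o=bot.observe();R=Rrpy(o["tool_rot"]);g=o["position"]+R.apply([0,0,.054]);d=R.apply([0,0,1])
for k in(.046+.064,.046+.0755):print(k,(proj("side",g+d*k)-[239.6,179.6])*6)
print("bore",(proj("side",[.527,.3313,.099])-[239.6,179.6])*6)
E
```

```text
clock: 45.65
position: [0.527, 0.3286, 0.2828]
tool_rot: [3.138, 0.002, 1.31]
force: [0.5, 0.8, -0.7]
grip_width: 0.0341
travel cm [  0.     0.27 -10.48] rot [ 0.17  0.18 -0.05] | pos [0.527  0.3286 0.2828] q [-0.24  0.6  -0.63  1.61  0.4   1.06 -1.24] F [ 0.5  0.8 -0.7] w 0.0341 t 45.65
0.11 [[188.4826433  575.21568707]]
0.1215 [[190.35947037 591.34729059]]
bore [[189.2358709  607.95605445]]
```

View pics/s27.png

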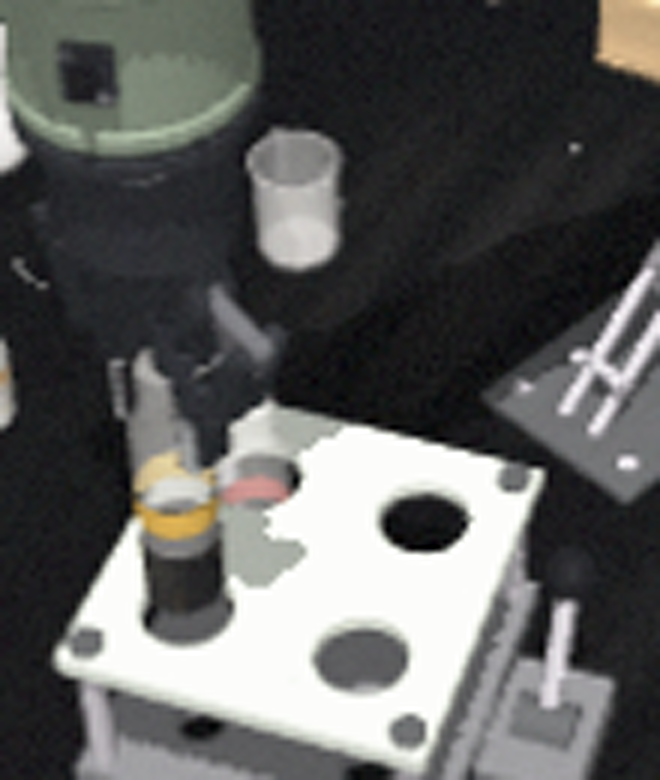

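```bash
python3 -m crank '{"travel":[[0,0.25,-0.1],[0,0.25,-0.6],[0,0.25,-1.6],[0,0.25,-2.6],[0,0.25,-3.6],[0,0.25,-4.3],[0,0.25,-4.5],[0,0.25,-4.5]],"rot":[[0.1,0.1,0],[0.1,0.1,0],[0.1,0.1,0],[0.1,0.1,0],[0.1,0.1,0],[0.1,0.1,0],[0.1,0.1,0],[0.1,0.1,0]]}'
python3 - <<'E'
from h import *
goto([.527,.3313,.124],down(75))
S=bot.grab_frame("side")
crop("side",(240,350,180,310),6,"s28",S)
E
```

```text
clock: 46.5
position: [0.5263, 0.3318, 0.2366]
tool_rot: [3.141, 0.002, 1.311]
force: [-0.7, 0.1, -0.8]
grip_width: 0.0345
travel cm [ 0.07 -0.05 -5.86] rot [ 0.1   0.02 -0.13] | pos [0.5263 0.3318 0.2366] q [-0.26  0.65 -0.6   1.65  0.43  0.98 -1.27] F [-0.7  0.1 -0.8] w 0.0345 t 46.5
```

View pics/s28.png

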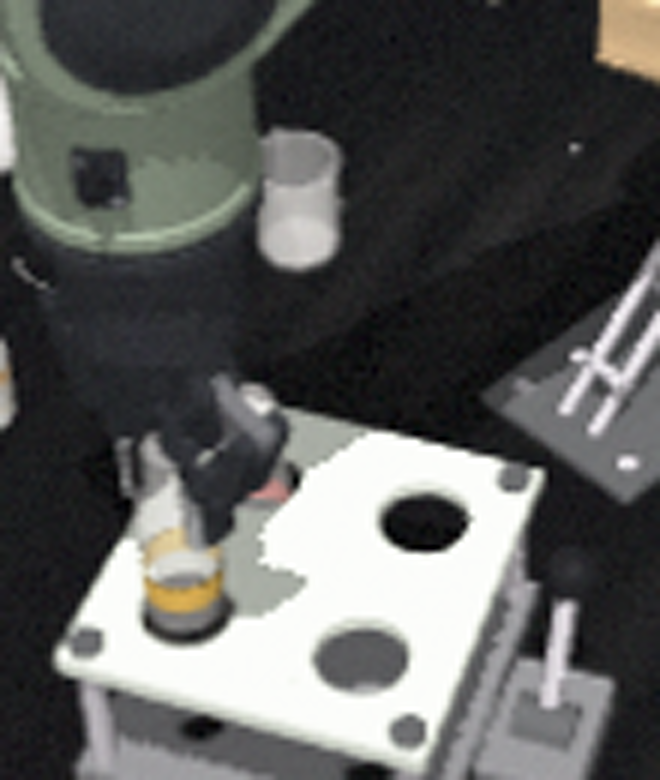

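```bash
python3 -m crank '{"travel":[[0.05,0,-0.5],[0.05,0,-1.2],[0.05,0,-2],[0.05,0,-2.8],[0.05,0,-3.6],[0.05,0,-4.2],[0.05,0,-4.5],[0.05,0,-4.5]],"rot":[[0,0,0],[0,0,0],[0,0,0],[0,0,0],[0,0,0],[0,0,0],[0,0,0],[0,0,0]]}'
python3 -m crank '{"travel":[[0,0,-0.15],[0,0,-0.3],[0,0,-0.45],[0,0,-0.6],[0,0,-0.6]],"rot":[[0,0,0],[0,0,0],[0,0,0],[0,0,0],[0,0,0]]}'
```

```text
clock: 47.35
position: [0.5267, 0.3317, 0.1915]
tool_rot: [3.141, 0.002, 1.311]
force: [-0.3, -0.8, -0.3]
grip_width: 0.034
clock: 47.85
position: [0.5268, 0.3317, 0.1857]
tool_rot: [3.141, 0.001, 1.311]
force: [0.2, 0.0, -1.1]
grip_width: 0.0343
```

```bash
python3 -m crank '{"travel":[[0,0,-0.1],[0,0,-0.2],[0,0,-0.3],[0,0,-0.3]],"rot":[[0,0,0],[0,0,0],[0,0,0],[0,0,0]]}'
python3 -m crank '{"travel":[[0,0,-0.1],[0,0,-0.2],[0,0,-0.2]],"rot":[[0,0,0],[0,0,0],[0,0,0]]}'
```

```text
clock: 48.25
position: [0.5268, 0.3317, 0.1828]
tool_rot: [3.141, 0.001, 1.311]
force: [0.0, 0.2, -1.6]
grip_width: 0.0343
clock: 48.55
position: [0.5269, 0.3318, 0.181]
tool_rot: [3.14, 0.001, 1.311]
force: [-0.8, -0.2, 1.4]
grip_width: 0.0341
```

```bash
python3 -m crank '{"travel":[[0,0,-0.05],[0,0,-0.1],[0,0,-0.1]],"rot":[[0,0,0],[0,0,0],[0,0,0]]}'
python3 -m crank '{"travel":[[0,0,0],[0,0,0],[0,0,0],[0,0,0],[0,0,0],[0,0,0]],"rot":[[0,0,0],[0,0,0],[0,0,0],[0,0,0],[0,0,0],[0,0,0]]}' 0.15
python3 -m crank '{"travel":[[0,0,0.5],[0,0,1.5],[0,0,3.5],[0,0,6],[0,0,9],[0,0,12],[-1,-2,15],[-4,-6,16]],"rot":[[0,0,0],[0,0,0],[0,0,0],[0,0,0],[0,0,0],[0,0,0],[0,0,0],[0,0,0]]}'
python3 - <<'E'
from h import *
S=bot.grab_frame("side")
crop("side",(230,350,180,310),6,"s29",S)
for b in([.5434,.2484],[.527,.3315]):
  for k in(.099,.1535): print((proj("side",[*b,k])-[229.6,179.6])*6)
E
```

```text
clock: 48.85
position: [0.5271, 0.3323, 0.1808]
tool_rot: [3.14, 0.0, 1.311]
force: [-1.6, -0.4, 12.1]
grip_width: 0.0341
clock: 49.45
position: [0.5269, 0.3318, 0.1799]
tool_rot: [3.14, 0.001, 1.311]
force: [-0.0, -0.0, -0.7]
grip_width: 0.0494
clock: 50.25
position: [0.4881, 0.2743, 0.3428]
tool_rot: [3.138, -0.003, 1.313]
force: [-0.3, -1.0, -0.9]
grip_width: 0.0494
[[318.30366336 475.44370004]]
[[311.74676108 397.39848915]]
[[248.98829781 608.25982082]]
[[239.66449633 530.19899516]]
```

View pics/s29.png

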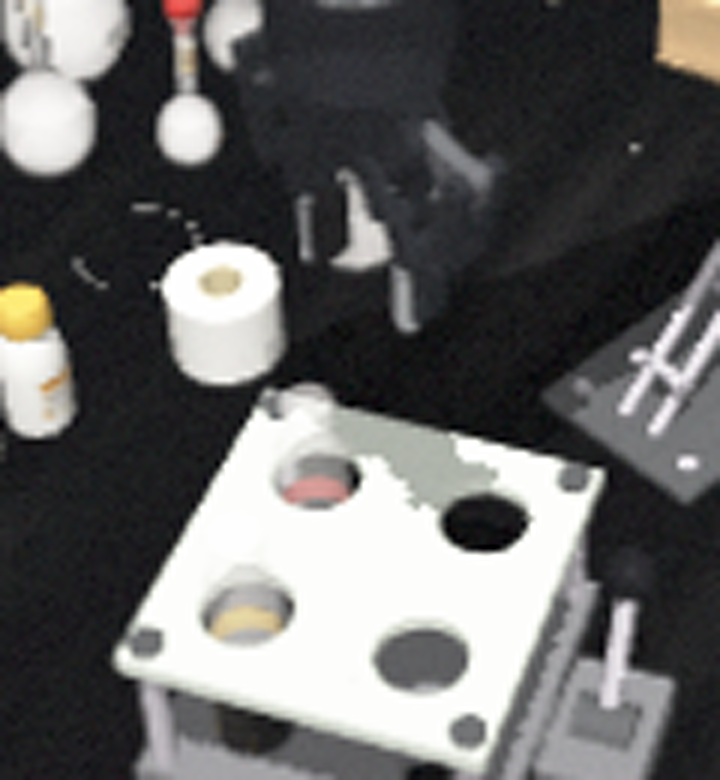

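Both lamps are home: tops and bands sit at equal depth (red bore (318,480), yellow bore (248,610)), and the yellow's black base is visible on the lower plate at (255,730). Next is the lever.

Run:
```python
from h import *
goto([.3954,.172,.2],down(101.3),.073)
goto([.3954,.172,.076],down(101.3),.073)
S=bot.grab_frame("side");T=bot.grab_frame("top")
crop("side",(290,360,230,330),6,"s30",S)
y=np.array([-.197,.98,0]);p=np.array([.378,.2588,.022])
for a in(-.5,.5):
  q=p+.08*(np.sin(a)*y+np.cos(a)*np.array([0,0,1])); print(q,(proj("side",q)-[289.6,229.6])*6)
```

```text
travel cm [-8.83 -9.54 -6.95] rot [ 0.22  0.18 26.23] | pos [0.4837 0.2674 0.3425] q [-0.12  0.43 -0.68  1.72  0.31  1.09 -1.15] F [ 4.4 -1.6  5.5] w 0.0494 t 50.3
travel cm [ -8.83  -9.54 -19.35] rot [ 0.22  0.18 26.23] | pos [0.4837 0.2674 0.3425] q [-0.12  0.43 -0.68  1.72  0.31  1.09 -1.15] F [ 4.4 -1.6  5.5] w 0.0494 t 50.3
[0.38555575 0.22121304 0.0922066 ] [[273.91347194 270.55847024]]
[0.37044425 0.29638696 0.0922066 ] [[226.60637839 399.17216214]]
```

View pics/s30.png

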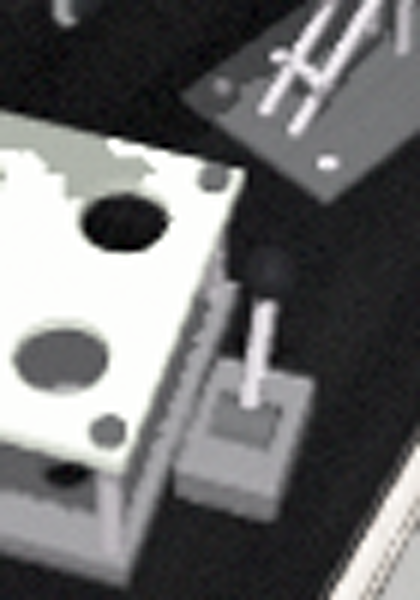

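Ball at crop (270,270), exactly where computed (274,271). Moving behind it with shut fingers.

```bash
python3 -m crank '{"travel":[[-1,-1,0],[-3,-3,0],[-5,-5,0],[-7,-7.5,-1],[-8.8,-9.5,-3],[-8.8,-9.5,-6],[-8.8,-9.5,-7],[-8.8,-9.5,-7]],"rot":[[0,0,3],[0,0,8],[0,0,14],[0,0,20],[0,0,26],[0,0,26.2],[0,0,26.2],[0,0,26.2]]}' -1 40
python3 - <<'E'
from h import *
goto([.3954,.172,.076],down(101.3),.073)
S=bot.grab_frame("side");T=bot.grab_frame("top")
crop("side",(250,390,170,330),5,"s31",S)
E
```

```text
clock: 51.2
position: [0.3995, 0.1782, 0.2693]
tool_rot: [-3.141, 0.001, 1.769]
force: [-0.5, 0.4, 0.3]
grip_width: 0.0003
travel cm [ -0.41  -0.62 -12.03] rot [ 0.05 -0.02 -0.04] | pos [0.3995 0.1782 0.2693] q [ 0.08  0.36 -0.78  2.08  0.34  0.83 -0.7 ] F [-0.5  0.4  0.3] w 0.0003 t 51.2
```

View pics/s31.png

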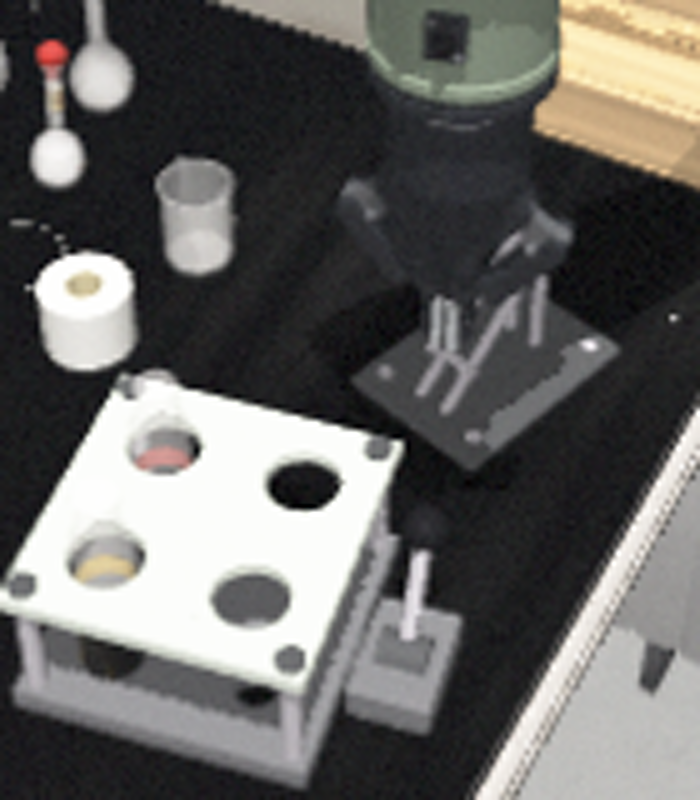

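```bash
python3 -m crank '{"travel":[[-0.4,-0.6,-2],[-0.4,-0.6,-5],[-0.4,-0.6,-8],[-0.4,-0.6,-10],[-0.4,-0.6,-11.5],[-0.4,-0.6,-12],[-0.4,-0.6,-12]],"rot":[[0,0,0],[0,0,0],[0,0,0],[0,0,0],[0,0,0],[0,0,0],[0,0,0]]}'
python3 - <<'E'
from h import *
y=np.array([-.197,.98,0]);p=np.array([.378,.2588,.0])
for o in(-.04,-.0,.012):goto(p+y*o+[0,0,.076],down(101.3),.073)
E
```

```text
clock: 52.0
position: [0.3958, 0.1721, 0.1501]
tool_rot: [3.14, 0.001, 1.769]
force: [-0.1, -0.2, -0.1]
grip_width: -0.0004
travel cm [-1.    4.75 -0.11] rot [ 0.05  0.1  -0.04] | pos [0.3958 0.1721 0.1501] q [-0.07  0.55 -0.61  2.19  0.6   0.57 -0.93] F [-0.1 -0.2 -0.1] w -0.0004 t 52.0
travel cm [-1.78  8.67 -0.11] rot [ 0.05  0.1  -0.04] | pos [0.3958 0.1721 0.1501] q [-0.07  0.55 -0.61  2.19  0.6   0.57 -0.93] F [-0.1 -0.2 -0.1] w -0.0004 t 52.0
travel cm [-2.02  9.85 -0.11] rot [ 0.05  0.1  -0.04] | pos [0.3958 0.1721 0.1501] q [-0.07  0.55 -0.61  2.19  0.6   0.57 -0.93] F [-0.1 -0.2 -0.1] w -0.0004 t 52.0
```

```bash
python3 -m crank '{"travel":[[-0.2,1,0],[-0.5,2.2,0],[-0.7,3.4,0],[-1,4.6,0],[-1.2,5.8,0],[-1.4,7,0],[-1.7,8.2,0],[-1.8,8.7,0]],"rot":[[0,0,0],[0,0,0],[0,0,0],[0,0,0],[0,0,0],[0,0,0],[0,0,0],[0,0,0]]}'
python3 -m crank '{"travel":[[0,0,0]],"rot":[[0,0,0]]}'
python3 -m crank '{"travel":[[-0.08,0.4,0],[-0.16,0.8,0],[-0.22,1.1,0],[-0.22,1.1,0]],"rot":[[0,0,0],[0,0,0],[0,0,0],[0,0,0]]}'
python3 - <<'E'
from h import *
S=bot.grab_frame("side");crop("side",(250,390,190,330),5,"s32",S)
E
```

```text
clock: 52.8
position: [0.377, 0.2601, 0.1497]
tool_rot: [3.141, 0.001, 1.77]
force: [1.0, -0.6, -1.4]
grip_width: -0.0002
clock: 52.9
position: [0.3771, 0.2594, 0.1497]
tool_rot: [3.141, 0.001, 1.77]
force: [0.4, -0.2, 0.0]
grip_width: -0.0
clock: 53.3
position: [0.3752, 0.2699, 0.1498]
tool_rot: [3.14, 0.001, 1.769]
force: [-0.5, 0.0, 1.0]
grip_width: -0.0002
```

View pics/s32.png

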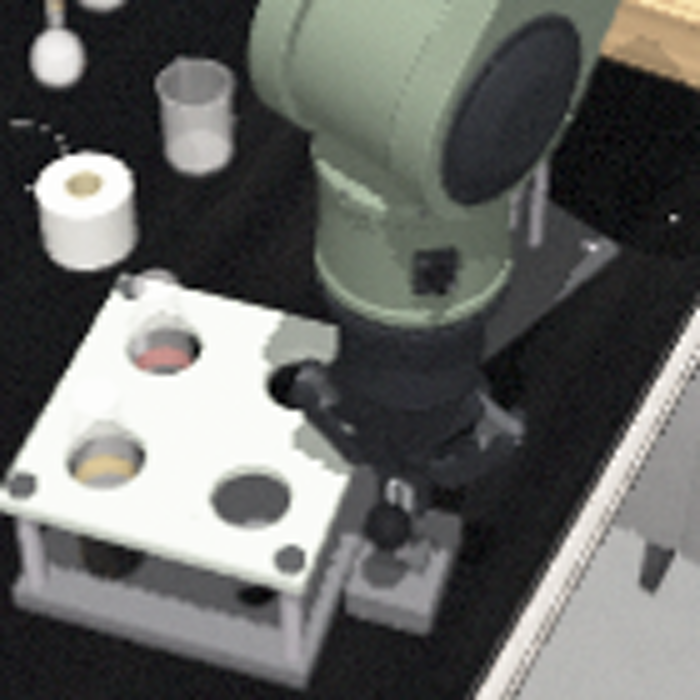

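```bash
python3 -m crank '{"travel":[[-0.04,0.2,0],[-0.06,0.3,0],[-0.06,0.3,0]],"rot":[[0,0,0],[0,0,0],[0,0,0]]}'
python3 -m crank '{"travel":[[-0.03,0.15,0],[-0.06,0.3,0],[-0.06,0.3,0]],"rot":[[0,0,0],[0,0,0],[0,0,0]]}'
```

```text
clock: 53.65
position: [0.3746, 0.2726, 0.1498]
tool_rot: [3.14, 0.001, 1.768]
force: [-0.0, -0.8, -0.2]
grip_width: -0.0004
clock: 53.95
position: [0.3744, 0.2736, 0.1495]
tool_rot: [3.141, 0.005, 1.767]
force: [3.8, -13.3, 4.3]
grip_width: 0.0
```

The lever has reached its end stop: the tool stalled and the side force rose to 13 N. Backing off and clearing, then the final look.

```bash
python3 -m crank '{"travel":[[0.1,-0.5,0],[0.3,-1.5,0],[0.6,-3,0],[0.9,-4.5,1],[1,-5,4],[1,-6,9],[1,-9,14],[1,-13,17]],"rot":[[0,0,0],[0,0,0],[0,0,0],[0,0,0],[0,0,0],[0,0,0],[0,0,0],[0,0,0]]}'
python3 -m crank '{"travel":[[0,-4,0],[0,-9,0],[0,-14,0],[0,-19,0],[0,-24,0],[0,-28,0],[0,-28,0]],"rot":[[0,0,0],[0,0,0],[0,0,0],[0,0,0],[0,0,0],[0,0,0],[0,0,0]]}'
python3 - <<'E'
from h import *
S=bot.grab_frame("side");crop("side",(230,390,190,330),5,"s33",S)
T=bot.grab_frame("top");crop("top",(170,330,140,270),5,"t33",T)
y=np.array([-.197,.98,0]);p=np.array([.378,.2588,.022])
for a in(.38,.5):
  q=p+.08*(np.sin(a)*y+np.cos(a)*np.array([0,0,1])); print(a,(proj("side",q)-[229.6,189.6])*5,(proj("top",q)-[169.6,139.6])*5)
for b in([.5434,.2484],[.527,.3315]): print("lamp top",(proj("side",[*b,.1535])-[229.6,189.6])*5,(proj("top",[*b,.1535])-[169.6,139.6])*5,"bore",(proj("top",[*b,.099])-[169.6,139.6])*5)
print(bot.observe()["force"],bot.observe()["position"])
E
```

```text
clock: 54.75
position: [0.3839, 0.1524, 0.3163]
tool_rot: [3.139, 0.0, 1.771]
force: [1.4, -0.6, 0.4]
grip_width: 0.0
clock: 55.45
position: [0.3832, -0.1326, 0.3139]
tool_rot: [3.141, 0.002, 1.762]
force: [0.4, -0.2, -0.2]
grip_width: 0.0004
0.38 [[493.64372443 515.29974141]] [[196.80222841 603.40028498]]
0.5 [[488.83864866 532.64346845]] [[185.8948984  605.92341456]]
lamp top [[259.78896757 281.16540762]] [[230.75942912 338.81985097]] bore [[252.43361793 344.67001637]]
lamp top [[199.7204136  391.83249596]] [[102.41040806 367.97306864]] bore [[129.3577932  372.61563589]]
[-0.47216875  1.20913508 -0.1001442 ] [ 0.38370755 -0.12848465  0.3140638 ]
```

View pics/s33.png

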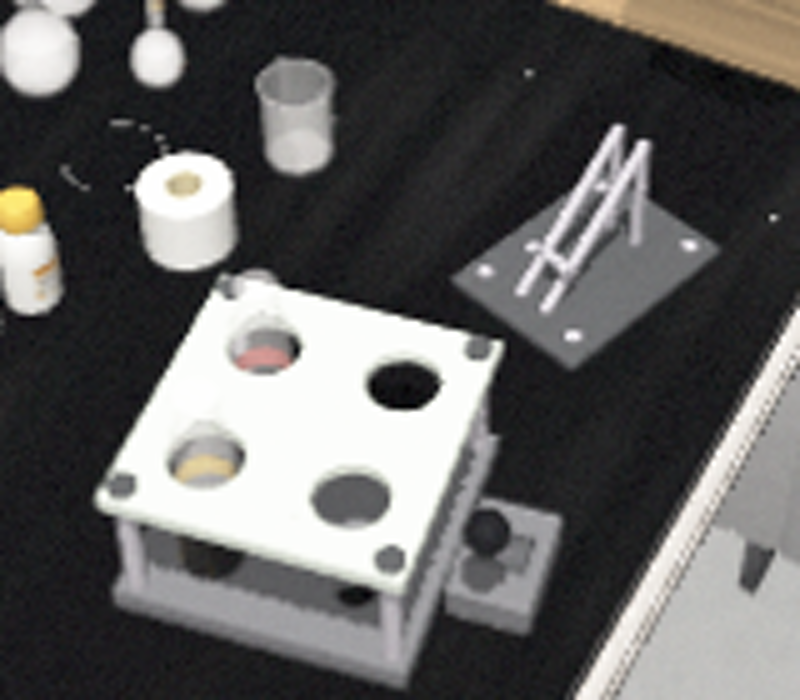

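View pics/t33.png

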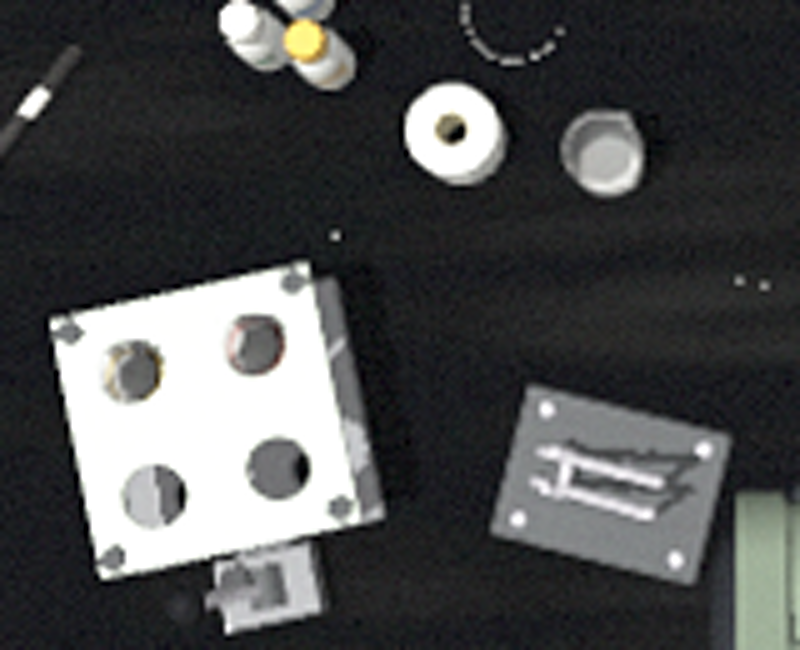

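Ball at (488,531) side and (182,605) top, which matches 0.5 rad lean (fully on) in both views. Both lamps are upright and centred in their bores, the bystanders stand where they were, and the robot is clear. Handing in.

```bash
python3 -c "
from workcell import bot
print(bot.job_done())"
```

```text
the job is handed in; nothing more can be done
None
```

The job is handed in at about 55.5 s on the robot's clock, with every check in the last pictures passing. The hand-in itself reported no verdict.

- **Lamps:** The tray held two lamps, one with a red band and one with a yellow. Each went over the wire rest and was let down into one of the two far bores of the stand. I left the pink look-alike alone.
- **Switch:** I then swung the lever over until it reached its end stop, where the side force rose to about 13 N.
- **Last checks:** Both views show the lever ball within about a pixel of its computed fully-on position. The lamps stand upright, and both touched down at the same height, about 3 mm above what I had computed. The beaker, paper roll and bottle looked unmoved, and the gripper hung clear of everything.
- **What went wrong:** I first set the yellow lamp a few millimetres too low on the slope, so its base stood on top of the stops. I saw this in the pictures, regripped it, and set it down again properly. While setting the red lamp on the rest, the force briefly reached about 55 N before I backed off; I don't know whether that counted against the limits.

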